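# Read a batch of sample jars under the lamp and put them in the tray

### The arm

A 6-joint arm with a two-finger parallel gripper is mounted at the origin on the work surface. World frame = base frame: x ahead of the robot, y to its left, z up, the work surface at z = 0. Lengths are in m, angles in rad, forces in N, time in s.
With the tool pointing down it reaches from about 0.35 to 0.875 m from the base axis. Payload 4.2 kg.
Tool frame: the origin (TCP) lies midway between the tips of the shut fingers; the grasp point (between the pads) lies 19 mm behind it; x points along the fingers, y is the direction in which the jaws open and shut, and the axes are right-handed (so a half turn about x gives the same grasp; the last joint's range is limited). The gripper opens to 87 mm and grips with 3 to 60 N. Pads are 19 mm wide; open, the fingers measure 117 mm over their backs; the gripper's body (75 mm by 190 mm) begins 51 mm behind the grasp point.
Start: joints at [1.474, 0.385, 0.008, 0, -1.194, -0.259], TCP at [0.218, 0.586, 0.223] pointing down, gripper open.
Joint ranges: [-3.14, 3.14], [-1.21, 2.06], [-1.07, 1.41], [-3.16, 2.05], [-2.99, -0.16], [-3.1, 3.1]. Speed limits (rad/s): [2.79, 2.79, 3.14, 3.14, 3.14, 3.14].

### API

Orientations are given as a unit quaternion [x, y, z, w].
In Python, from cell import arm gives the robot as it stands. The module is installed in compiled form; this text tells all that it offers.
- The arm moves only by the tool send_rows, never from a script. Its argument "commands" is a list that holds one entry, the list of rows, each a list of 7 numbers: the turn, a rotation vector about the tool's x, y, z as a fraction of full scale, then the shift along the tool's x, y, z as a fraction of full scale, then the gripper command: -1 is fully open, 1 is shut, values between are in proportion. In form: [[[wx, wy, wz, x, y, z, claw], ...]]. A call has 1 to 20 rows; each row shifts and turns the pose as measured when the row begins, along the tool's axes as they then stand; what a row does not reach is not made up. Full scale, the value 1, is 0.025 m for a shift and 0.1 rad for a turn. A row lasts 1/10 s, in which the tool goes at most 50 mm and 8.59 degrees, less where a joint would pass 70% of its speed; a pose out of reach is approached as far as the arm can. A call with a number of a shift or a turn outside -1 to 1 is refused whole. A call with a gripper value outside its range is refused whole. The fingers move at their own pace and stop on an object; the grip force is fixed at half the most. Time passes only in rows, so rows that do not move let the fingers close. It gives the time, the measured TCP pose, the force and the opening at its end, in the units of the state.
- arm.observe(): the state, without advancing time (a new reading comes with each control period).
- arm.snapshot(name): name is "side" or "top" or "wrist"; returns (picture, depth): 420x560x3 uint8, red, green, blue; 420x560 float32, m along the optical axis (not along the pixel's ray), 0 where there is no reading.
- arm.calibration(name): a dict with "fov_y" (degrees; the focal length in pixels is half the picture's height over the tangent of half this angle, whatever the lens; pixels are square), "cx", "cy" (the principal point, pixels), "dist_coeffs" ([k1, k2, p1, p2, k3] as OpenCV has them; the pictures are not rectified), "eye" and "orientation" of the camera in the world. Camera axes: x right, y down, z forward; pixel columns grow to the right and rows downward; lengths in m; the calibration is good to about 2 mm. A picture is of the moment at which its call begins: read the wrist's pose just before it. calibration takes no time and is no camera call; for the wrist camera it gives the pose at the moment of the call.
- arm.sign_off(): hands the job in, once; it reports no verdict.
The state is a dict: "time": time; "joints": joint angles; "qvel": joint speeds; "joint_efforts": joint torques, N m; "eef_pos": TCP position; "ee_rot": TCP orientation; "wrist_force": force on the tool from outside, world axes, zero at the start; "wrist_torque": the same for the moment, N m; "opening": finger opening in m.
Only numpy, scipy, OpenCV 4.12 (cv2) and the standard library are available. Lean on these libraries where they do the work, as an engineer would, in place of code of your own. Each camera call takes 0.05 s, during which the arm holds its last target. There are 200 camera calls.

### The job

Stand all the amber sample jars on the dark mat in front of the reader gun and roll the lamp console's edge wheel until the white pointer sits alongside the brass tab; with the jars there and the lamp so set, squeeze the reader's trigger fully for about half a second and let it go. Then roll the wheel back until the pointer is at its off end, and put all the jars upright in the white tray. Leave the beaker, the flask and the wash bottle where they are.

Things in the scene. Friction and masses are not known exactly. Their poses are not given: they have to be found in the camera images.
- jar1: closed amber sample jar with a steel screw lid, standing; body 46 mm across, 62 mm tall in all, the lid (top 16 mm) 44 mm across; about 160 g; origin at the centre of its underside, z up. May be absent.
- jar2: closed amber sample jar with a steel screw lid, standing; body 50 mm across, 70 mm tall in all, the lid (top 16 mm) 48 mm across; about 160 g; origin at the centre of its underside, z up. May be absent.
- jar3: closed amber sample jar with a steel screw lid, standing; body 48 mm across, 78 mm tall in all, the lid (top 16 mm) 46 mm across; about 160 g; origin at the centre of its underside, z up. May be absent.
- jar4: closed amber sample jar with a steel screw lid, standing; body 51 mm across, 66 mm tall in all, the lid (top 16 mm) 49 mm across; about 160 g; origin at the centre of its underside, z up. May be absent.
- mat: dark mat flat on the bench, 140 mm (its x) by 300 mm (its y), 1 mm thick; origin at its centre on the bench. A fixed aluminium lamp bar 40 mm tall and 250 mm long stands beyond its +x edge, its near face 90 mm from the origin. Jars stand at bench height (z 0) on it.
- reader: fixed reader gun lying on its side in a cradle, beside the mat's -y edge, barrel along its own y with the window at +y towards the mat; origin under the barrel's centre on the bench. Barrel 56 (x) by 120 (y) by 44 mm (z), centred 75 mm above the bench. The grip sticks out towards -x, level: 28 mm (y) by 34 mm (z), from x = -20 to -140 mm, centred at y = -30 mm, z = 75 mm.
- trigger_pad (a point): point on the outer (+y) face of the black trigger lever where a finger presses it, 45 mm from its hinge. The lever is 60 mm long, 8 mm thick, 24 mm tall (z), runs along the +y side of the grip and swings towards the grip (-y of the reader) about a vertical hinge near the barrel. From this point across to the back of the grip is 51 mm at rest, about 40 mm squeezed.
- grip_back (a point): point on the back (-y) face of the grip, opposite the trigger pad, at the same height.
- trigger (a joint): swing of the trigger: 0 at rest (sprung out), 0.25 rad fully squeezed; about 1.5 N at the pad to start, 5 N at full swing; it springs back when let go.
- console: fixed white lamp console, box 120 (x) by 130 (y) by 55 mm (z); origin at the centre of its underside; its x points away from the robot and its y to the robot left, both within 0.15 rad. On its flat top (a grey dot marks the off, -y, end of the slot): a slot with the edge wheel, and a black scale with a white pointer that slides along the console's y.
- wheel_top (a point): highest point of the edge wheel, 9 mm above the console's top. The wheel is rubber, radius 30 mm, 12 mm wide (console's x), axis along the console's x; about 43 mm of its rim (along console's y) shows through the slot. Rolling its top towards the console's +y turns the lamp up.
- wheel (a joint): turn of the edge wheel, 0 at the off stop to 2.4 rad at the other stop; grows as its top is rolled towards the console's +y; it turns stiffly (about 0.7 N at the rim) and stays where it is left. The pointer moves 25 mm per rad.
- pointer_tip (a point): end of the white pointer (3 mm wide) next to the tab; it moves along the console's y from -30 mm (off end) to +30 mm with the wheel.
- tab: small brass tab on the console's top, 8 mm wide along the console's y, 16 mm along x, beside the scale: it marks the wanted lamp setting; origin at its centre. The pointer is right when its tip has the same y as the tab in the console's frame, within the tab's width. The tab does not move or obstruct.
- tray: fixed open white tray, outside 280 mm (its x) by 105 mm (its y), walls 22 mm high and 4 mm thick, floor 4 mm thick; origin at the centre of its underside.
- beaker: bystander: glass beaker 70 mm across, 90 mm tall; origin at the centre of its underside
- flask: bystander: conical glass flask 80 mm across, 120 mm tall; origin at the centre of its underside
- wash_bottle: bystander: white bottle with blue cap, 60 mm across, 140 mm tall; origin at the centre of its underside
There are look-alikes about, which are no part of the job. What is shaped like the console but green or purple is not meant.

How it is judged:
On the way, in this order (a step that is already met when the one before it is completed fails the run):
1. all the jars stand on the mat and the lamp pointer is alongside the tab (x of jar1 in the frame of mat between -0.055 and 0.055 m and y of jar1 in the frame of mat between -0.135 and 0.135 m and height (world z) of each of jar1, jar2, jar3, jar4 below 0.012 m and angle between each of jar1, jar2, jar3, jar4's own z axis and vertical below 0.15 rad and x of jar2 in the frame of mat between -0.055 and 0.055 m and y of jar2 in the frame of mat between -0.135 and 0.135 m and x of jar3 in the frame of mat between -0.055 and 0.055 m and y of jar3 in the frame of mat between -0.135 and 0.135 m and x of jar4 in the frame of mat between -0.055 and 0.055 m and y of jar4 in the frame of mat between -0.135 and 0.135 m and y of pointer_tip in the frame of tab between -0.0045 and 0.0045 m and value of joint trigger below 0.1 rad), for 0.2 s.
2. the trigger is fully squeezed with the jars on the mat and the lamp set (x of jar1 in the frame of mat between -0.055 and 0.055 m and y of jar1 in the frame of mat between -0.135 and 0.135 m and height (world z) of each of jar1, jar2, jar3, jar4 below 0.012 m and angle between each of jar1, jar2, jar3, jar4's own z axis and vertical below 0.15 rad and x of jar2 in the frame of mat between -0.055 and 0.055 m and y of jar2 in the frame of mat between -0.135 and 0.135 m and x of jar3 in the frame of mat between -0.055 and 0.055 m and y of jar3 in the frame of mat between -0.135 and 0.135 m and x of jar4 in the frame of mat between -0.055 and 0.055 m and y of jar4 in the frame of mat between -0.135 and 0.135 m and y of pointer_tip in the frame of tab between -0.0045 and 0.0045 m and value of joint trigger above 0.2 rad), for 0.2 s.
3. the trigger is let go (value of joint trigger below 0.05 rad), for 0.2 s.
At the end, for the whole second after the job is handed in: every jar stands upright (within 0.15 rad) and still on the tray floor, wheel within 0.14 rad of its off stop, trigger out (below 0.05 rad). On the way: jar centres 15 mm or more inside the mat edge, pointer within 4.5 mm of the tab middle, trigger beyond 0.2 rad for 0.2 s (x of jar1 in the frame of tray between -0.135 and 0.135 m and y of jar1 in the frame of tray between -0.048 and 0.048 m and z of each of jar1, jar2, jar3, jar4 in the frame of tray below 0.015 m and angle between each of jar1, jar2, jar3, jar4's own z axis and vertical below 0.15 rad and linear speed of each of jar1, jar2, jar3, jar4 below 0.02 m/s and x of jar2 in the frame of tray between -0.135 and 0.135 m and y of jar2 in the frame of tray between -0.048 and 0.048 m and x of jar3 in the frame of tray between -0.135 and 0.135 m and y of jar3 in the frame of tray between -0.048 and 0.048 m and x of jar4 in the frame of tray between -0.135 and 0.135 m and y of jar4 in the frame of tray between -0.048 and 0.048 m and value of joint wheel below 0.14 rad and value of joint trigger below 0.05 rad); the robot touches nothing.
It fails at once if the beaker is moved more than 30 mm (distance of beaker from where it was at the start of the episode above 0.03 m).
It fails at once if the flask is moved more than 30 mm (distance of flask from where it was at the start of the episode above 0.03 m).
It fails at once if the wash bottle is moved more than 30 mm (distance of wash_bottle from where it was at the start of the episode above 0.03 m).
Of jar1, jar2, jar3, jar4 only 3 to 4 are there at a start; the rules pass over those that are not, and their reading is None.
At some moment in a run one of jar1, jar2, jar3, jar4 may be knocked a few centimetres aside while the robot is not near it.
It also fails if it takes over 210 s, if anything falls off the work surface, if the arm or the gripper's body presses on something with over 40 N, if the wrist force passes 120 N, or if a joint passes its speed limit or range.

## Working session

There is one attempt and no reset: what is moved stays moved. The work goes in short steps, Python scripts to look and compute and a tool call to move; the robot and the scene stay as the last step left them, time stands still between calls to the robot, and variables do not carry over. Pictures are saved under pics/ and viewed, about 12 in all and at most 16, crops included, and the job is handed in when it is done.

Besides the shell and the picture viewer there is one more tool, called after "Request:" by a JSON object that holds its "fn" and its "kwargs", one argument or row to a line. send_rows: Moves the arm, as the interface text tells. Its arguments: {"type":"object","properties":{"commands":{"type":"array","items":{"type":"array","items":{"type":"array","items":{"type":"number"}}}}},"required":["commands"]}

```bash
mkdir -p pics
cat > h.py <<'E'
import numpy as np, cv2
from scipy.spatial.transform import Rotation as R
from cell import arm
def cam(n):
    c=arm.calibration(n); f=210/np.tan(np.radians(c['fov_y'])/2)
    K=np.array([[f,0,c['cx']],[0,f,c['cy']],[0,0,1]]); 
    return K,np.array(c['dist_coeffs'],float),np.array(c['eye']),R.from_quat(c['orientation']).as_matrix()
def ray(C,uv,z):
    K,d,e,M=C; p=cv2.undistortPoints(np.array(uv,float).reshape(-1,1,2),K,d)[:,0]
    v=np.c_[p,np.ones(len(p))]@M.T
    return e+v*((z-e[2])/v[:,2])[:,None]
def cloud(C,dep):
    K,d,e,M=C; h,w=dep.shape; u,v=np.meshgrid(np.arange(w),np.arange(h))
    p=cv2.undistortPoints(np.stack([u,v],-1).reshape(-1,1,2).astype(float),K,d)[:,0]
    return (e+(np.c_[p,np.ones(len(p))]*dep.reshape(-1,1))@M.T).reshape(h,w,3)
def snap(n,save=None):
    C=cam(n); im,dep=arm.snapshot(n)
    if save: cv2.imwrite('pics/'+save,im[:,:,::-1]); np.savez('pics/'+save+'.npz',im=im,dep=dep,K=C[0],d=C[1],e=C[2],M=C[3])
    return C,im,dep
def load(save):
    z=np.load('pics/'+save+'.npz'); return (z['K'],z['d'],z['e'],z['M']),z['im'],z['dep']
E
python3 - <<'E'
from h import *
for n in ['top','side','wrist']:
    C,_,_=snap(n,n+'0.png'); print(n,C[2].round(3),C[3].round(2).tolist())
s=arm.observe(); print(s)
a=cv2.imread('pics/top0.png');print(a.shape)
E
```

```text
top [0.445 0.101 1.527] [[0.01, -1.0, 0.09], [-1.0, -0.02, -0.02], [0.02, -0.09, -1.0]]
side [ 0.427 -0.732  0.92 ] [[0.98, -0.14, 0.11], [-0.18, -0.69, 0.7], [-0.02, -0.71, -0.71]]
wrist [0.28  0.562 0.384] [[-0.35, -0.91, -0.23], [-0.94, 0.34, 0.08], [0.0, 0.25, -0.97]]
{'time': 0.15, 'joints': array([ 1.47361879e+00,  3.85413543e-01,  6.94773615e-03, -3.01116140e-04,
       -1.19398107e+00, -2.58572023e-01]), 'qvel': array([-9.44693752e-05, -2.40951289e-03,  3.41613908e-03,  2.06435288e-03,
       -8.09299525e-04, -4.32330142e-04]), 'joint_efforts': array([ 2.02399524e-04, -3.91054630e+01,  1.87587351e+01,  4.22231421e+00,
        1.23952021e-02, -1.38582436e-04]), 'eef_pos': array([0.2175438 , 0.58545162, 0.22170126]), 'ee_rot': array([-0.69589123,  0.12574249,  0.69599442,  0.12456322]), 'wrist_force': array([-0.54929582,  0.11434152,  0.97176815]), 'wrist_torque': array([ 0.05043136,  0.02179026, -0.0199343 ]), 'opening': 0.08699929964659645}
(420, 560, 3)
```

View pics/top0.png

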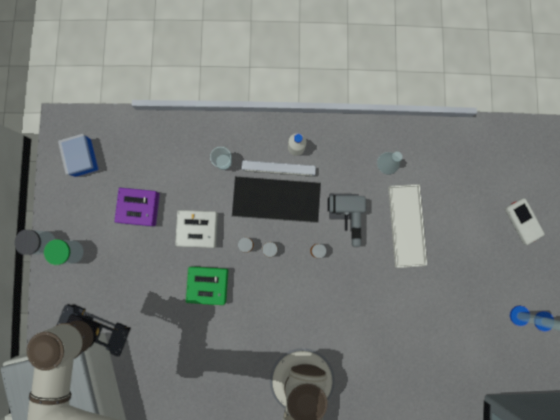

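View pics/side0.png

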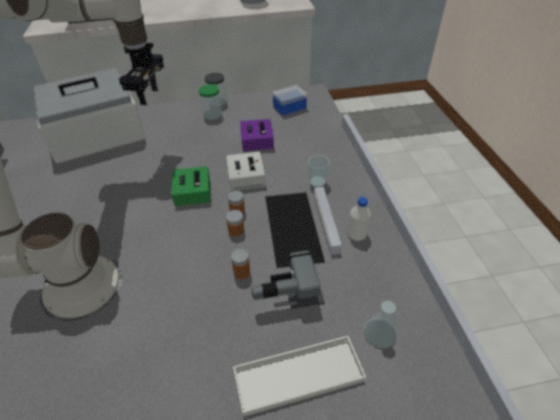

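Top view: three jars with steel lids at (246,244), (270,249) and (319,251). The white console is at (196,229), with the purple (136,207) and green (207,285) look-alikes rejected and the white gadget at (525,221) no match either. Mat at (277,199), reader at (350,215), tray at (408,225). Bystanders are the beaker (221,158), wash bottle (297,143) and flask (389,162). I'll check these in one crop and measure.

Run:
```python
from h import *
C,im,dep=load('top0.png')
cr=im[135:315,165:431,::-1]; cv2.imwrite('pics/crop1.png',cv2.resize(cr,None,fx=3,fy=3,interpolation=cv2.INTER_CUBIC))
P=cloud(C,dep)
hsv=cv2.cvtColor(im,cv2.COLOR_RGB2HSV)
# jars: heights above bench near lids
for (u,v) in [(246,244),(270,249),(319,251)]:
    q=P[v-12:v+13,u-12:u+13].reshape(-1,3); q=q[q[:,2]>0.045]; zt=np.median(q[:,2]); q=q[abs(q[:,2]-zt)<.006]
    print('jar',(u,v),len(q),zt.round(4),((q.max(0)+q.min(0))/2).round(4),np.ptp(q,0).round(4),q.mean(0).round(4))
def rect(mask,z,name):
    n,l,st,c=cv2.connectedComponentsWithStats(mask.astype(np.uint8))
    for i in range(1,n):
        if st[i,4]>250:
            uv=np.argwhere(l==i)[:,::-1]; p=ray(C,uv,z)
            r=cv2.minAreaRect(p[:,:2].astype(np.float32)); print(name,c[i].round(),np.round(r[0],4),np.round(r[1],4),round(r[2],1))
zz=P[:,:,2]; roi=np.zeros(zz.shape,bool); roi[130:300,150:440]=1
rect(roi&(im.max(2)<35)&(zz<.02),0.001,'mat')
rect(roi&(abs(zz-.055)<.008)&(hsv[...,2]>120)&(hsv[...,1]<60)&(np.arange(560)[None]<225),0.055,'console')
t=roi&(np.arange(560)[None]>380)&(np.arange(420)[:,None]>178)&(hsv[...,2]>140)&(hsv[...,1]<60)
rect(t,0.022,'tray')
rect(roi&(zz>.06)&(np.arange(560)[None]>325)&(np.arange(560)[None]<372)&(np.arange(420)[:,None]>185),0.095,'reader')
for n,(a,b,c,d) in dict(beaker=(140,178,205,238),wash=(125,160,280,312),flask=(145,180,372,408)).items():
    q=P[a:b,c:d].reshape(-1,3); q=q[q[:,2]>.03]; print(n,q.min(0).round(3),q.max(0).round(3))
```

```text
jar (246, 244) 155 0.0692 [0.4527 0.1942 0.0691] [0.0458 0.046  0.0111] [0.4538 0.1947 0.0694]
jar (270, 249) 157 0.0652 [0.4407 0.1137 0.0649] [0.0459 0.0429 0.0109] [0.4399 0.1141 0.0653]
jar (319, 251) 141 0.077 [ 0.4381 -0.0463  0.0768] [0.0425 0.0431 0.0114] [ 0.4371 -0.0467  0.0773]
mat [309. 203.] [ 0.6099 -0.0144] [0.0667 0.1199] 86.5
mat [268. 204.] [0.6063 0.1159] [0.1881 0.1087] 86.8
console [196. 229.] [0.5036 0.3604] [0.1309 0.1199] 88.3
tray [407. 226.] [ 0.528  -0.3585] [0.2836 0.1118] 4.6
reader [349. 213.] [ 0.5363 -0.1323] [0.1248 0.1639] 89.0
beaker [0.445 0.101 0.031] [0.774 0.316 1.527]
wash [ 0.445 -0.002  0.033] [0.826 0.101 1.527]
flask [ 0.445 -0.322  0.03 ] [0.775 0.101 1.527]
```

View pics/crop1.png

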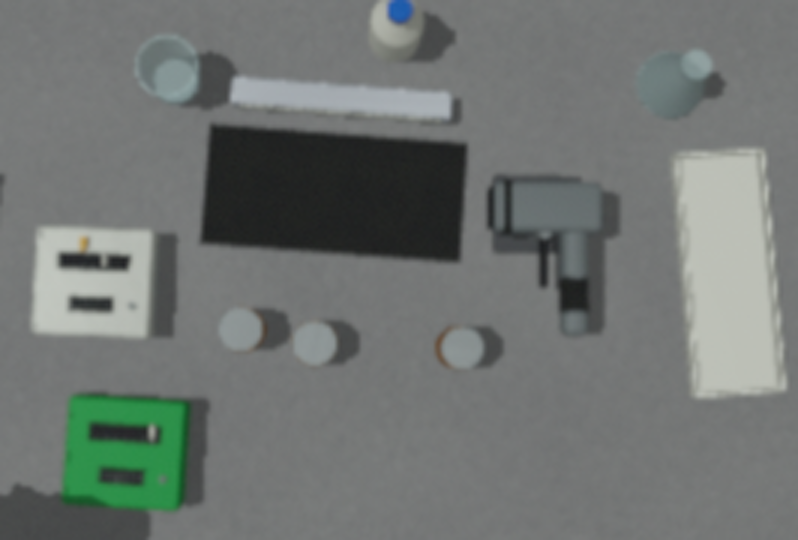

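Crop confirms the choice: the white console has its tab at crop (84,243), pointer near (103,262), wheel slot at (90,303) and off dot at (132,306). The three jars have steel lids; the trigger lever is at (544,262). Next I'll get corner-based poses and a move helper.

```bash
cat >> h.py <<'E'
def plan(p,ang=None):
    "moves to TCP p with tool down and tool y at world angle ang: turn (units) first, then shift (units) in turned axes"
    s=arm.observe(); Rc=R.from_quat(s['ee_rot']); M=Rc.as_matrix()
    if ang is None: ang=np.arctan2(M[1,1],M[0,1])
    x=np.array([0,0,-1.]); y=np.array([np.cos(ang),np.sin(ang),0]); T=np.c_[x,y,np.cross(x,y)]
    rv=(Rc.inv()*R.from_matrix(T)).as_rotvec()/0.1
    sh=T.T@(np.array(p)-s['eef_pos'])/0.025
    print('t',round(s['time'],2),'tcp',s['eef_pos'].round(4),'yAng',np.arctan2(M[1,1],M[0,1]).round(3),'open',round(s['opening'],4),'F',s['wrist_force'].round(1))
    print('  turn',rv.round(2),'shift',sh.round(2),'ywld',T[:,1].round(2),'zwld',T[:,2].round(2))
E
python3 - <<'E'
from h import *
C,im,dep=load('top0.png')
f=lambda pts,z: ray(C,[(165+(u+.5)/3-.5,135+(v+.5)/3-.5) for u,v in pts],z)[:,:2]
m=f([(210,125),(467,143),(459,262),(202,242)],.001); print('mat',m.mean(0).round(4),'yax',(m[0]-m[1]).round(3),'xax',(m[0]-m[3]).round(3))
t=f([(673,152),(764,149),(787,390),(694,398)],.022); print('tray',t.mean(0).round(4),'x',(t[1]-t[2]).round(3),(t[0]-t[3]).round(3))
c=f([(37,227),(156,230),(152,339),(31,333)],.055); print('cons',c.mean(0).round(4),(c[0]-c[1]).round(3),(c[3]-c[2]).round(3),(c[0]-c[3]).round(3))
print('tab,ptr,slot,dot',f([(84,243),(103,262),(90,303),(132,306)],.055).round(4).tolist())
r=f([(490,178),(602,182),(601,235),(490,232)],.097); print('barrel',r.round(3).tolist())
print('lever',f([(544,240),(543,287)],.087).round(4).tolist(),'grip',f([(574,300),(573,333)],.092).round(4).tolist())
plan([0.45,0.36,0.30],0)
plan([0.45,0.36,0.30],np.pi)
E
```

```text
mat [0.6133 0.0939] yax [0.016 0.298] xax [ 0.136 -0.006]
tray [ 0.528  -0.3592] x [0.277 0.023] [0.281 0.022]
cons [0.504  0.3584] [0.001 0.132] [0.004 0.134] [ 0.117 -0.003]
tab,ptr,slot,dot [[0.547, 0.3707], [0.5263, 0.349], [0.4808, 0.362], [0.4783, 0.3156]]
barrel [[0.622, -0.074], [0.619, -0.196], [0.561, -0.195], [0.563, -0.074]]
lever [[0.5558, -0.1343], [0.5046, -0.1333]] grip [[0.4908, -0.1663], [0.4552, -0.1652]]
t 0.15 tcp [0.2175 0.5855 0.2217] yAng -1.927 open 0.087 F [-0.5  0.1  1. ]
  turn [-1.927e+01  2.000e-02 -1.000e-02] shift [-3.13  9.3   9.02] ywld [1. 0. 0.] zwld [ 0. -1.  0.]
t 0.15 tcp [0.2175 0.5855 0.2217] yAng -1.927 open 0.087 F [-0.5  0.1  1. ]
  turn [ 1.215e+01 -1.000e-02 -1.000e-02] shift [-3.13 -9.3  -9.02] ywld [-1.  0.  0.] zwld [0. 1. 0.]
```

Request:
{"fn": "send_rows", "kwargs": {
  "commands": [
    [[-0.9,0,0,-0.3,0,0,1],[-0.9,0,0,-0.3,0,0,1],[-0.9,0,0,-0.3,0,0,1],[-0.86,0,0,-0.3,0,0,1],[0,0,0,0,0.82,-0.85,1],[0,0,0,0,0.82,-0.85,1],[0,0,0,0,0.82,-0.85,1],[0,0,0,0,0.82,-0.85,1],[0,0,0,0,0.82,-0.85,1],[0,0,0,0,0.82,-0.85,1],[0,0,0,0,0.82,-0.85,1],[0,0,0,0,0.82,-0.85,1],[0,0,0,0,0.82,-0.85,1],[0,0,0,0,0.82,-0.85,1],[0,0,0,0,0.82,-0.85,1],[0,0,0,0,0,0,1],[0,0,0,0,0,0,1]]
  ]
}}

```text
time: 1.85
eef_pos: [0.4608, 0.3525, 0.2462]
ee_rot: [-0.704, -0.001, 0.71, -0.011]
wrist_force: [0.7, 0.7, -0.0]
opening: 0.0003
```

Run:
```python
from h import *
plan([0.48,0.345,0.12],-np.pi/2); snap('wrist','w1.png')
```

```text
t 1.85 tcp [0.4608 0.3525 0.2462] yAng -1.554 open 0.0003 F [ 0.7  0.7 -0. ]
  turn [ 0.17  0.08 -0.14] shift [ 5.05  0.3  -0.77] ywld [ 0. -1.  0.] zwld [-1. -0. -0.]
```

View pics/w1.png

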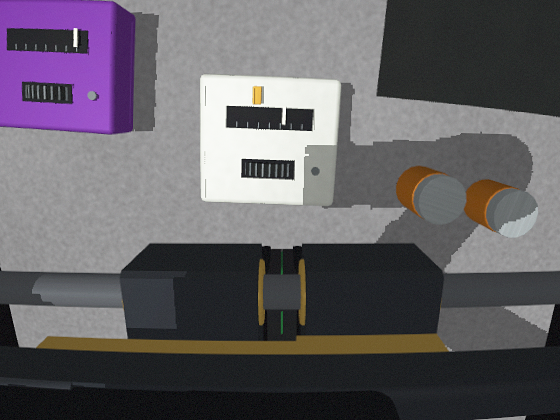

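Wrist view: white console with tab (258,95), pointer (284,116), wheel in slot (268,169), and off dot (315,171) on the -y side.

```bash
cat >> h.py <<'E'
def consolepx(save):
    "tab and pointer columns by mask, wrist view"
    C,im,dep=load(save); hsv=cv2.cvtColor(im,cv2.COLOR_RGB2HSV)
    return C,im,hsv
E
python3 - <<'E'
from h import *
C,im,dep=load('w1.png')
p=ray(C,[(203,76),(340,82),(334,206),(203,201)],.055)[:,:2]; print(p.round(4).tolist(),p.mean(0).round(4))
q=ray(C,[(258,95),(284,108),(284,124),(315,171)],.055)[:,:2]; print(q.round(4).tolist())
print('wheeltop',ray(C,[(268,169)],.060).round(4)); print('depth wheel z',cloud(C,dep)[162:176,262:276,2].max(), cloud(C,dep)[140,260])
yax=p[0]-p[1]; yax/=np.hypot(*yax); y2=p[3]-p[2]; y2/=np.hypot(*y2); print(yax,y2); ya=yax+y2; ya/=np.hypot(*ya)
for n,a in zip(['tab','ptr','ptr','dot'],q): print(n,((a-p.mean(0))@ya).round(4))
w=cloud(C,dep)[158:182,238:298].reshape(-1,3); w=w[w[:,2]>.060]; print(len(w),w.min(0).round(4),w.max(0).round(4),w.mean(0).round(4))
E
```

```text
[[0.5642, 0.4218], [0.561, 0.2979], [0.4452, 0.2977], [0.4484, 0.4251]] [0.5047 0.3606]
[[0.548, 0.3721], [0.5368, 0.3482], [0.5224, 0.348], [0.4792, 0.3177]]
wheeltop [[0.4811 0.3623 0.06  ]]
depth wheel z 0.06601912330981757 [0.50744077 0.3700368  0.05527931]
[0.02554084 0.99967378] [0.02540443 0.99967726]
tab 0.0126
ptr -0.0116
ptr -0.0122
dot -0.0436
430 [0.4746 0.3463 0.06  ] [0.5292 0.38   0.4079] [0.4817 0.3624 0.0692]
```

Request:
{"fn": "send_rows", "kwargs": {
  "commands": [
    [[0.17,0.08,-0.14,0.8,0,-0.1,1],[0,0,0,0.8,0,-0.1,1],[0,0,0,0.8,0,-0.1,1],[0,0,0,0.8,0,-0.1,1],[0,0,0,0.8,0,-0.1,1],[0,0,0,0.8,0,-0.1,1],[0,0,0,0.8,0,-0.1,1],[0,0,0,0.6,0,-0.1,1],[0,0,0,0.2,0,0,1],[0,0,0,0,0,0,1]]
  ]
}}

```text
time: 2.9
eef_pos: [0.4742, 0.3627, 0.0816]
ee_rot: [0.708, 0.007, -0.706, 0.004]
wrist_force: [0.0, 0.7, 0.7]
opening: 0.0006
```

Run:
```python
from h import *
plan([0.481,0.350,0.064],-np.pi/2)
```

```text
t 2.9 tcp [0.4742 0.3627 0.0816] yAng -1.556 open 0.0006 F [0.  0.7 0.7]
  turn [ 0.15 -0.02  0.04] shift [ 0.7   0.51 -0.27] ywld [ 0. -1.  0.] zwld [-1. -0. -0.]
```

Request:
{"fn": "send_rows", "kwargs": {
  "commands": [
    [[0.15,0,0.04,0,0.26,-0.14,1],[0,0,0,0,0.26,-0.14,1],[0,0,0,0.2,0,0,1],[0,0,0,0.2,0,0,1],[0,0,0,0.16,0,0,1],[0,0,0,0.08,0,0,1],[0,0,0,0,0,0,1]]
  ]
}}

```text
time: 3.6
eef_pos: [0.4827, 0.3503, 0.0678]
ee_rot: [0.709, 0.001, -0.705, -0.001]
wrist_force: [0.8, -0.3, -1.0]
opening: 0.0006
```

Run:
```python
from h import *
plan([0.481,0.350,0.064],-np.pi/2)
```

```text
t 3.6 tcp [0.4827 0.3503 0.0678] yAng -1.571 open 0.0006 F [ 0.8 -0.3 -1. ]
  turn [ 0.   -0.06  0.04] shift [0.15 0.01 0.07] ywld [ 0. -1.  0.] zwld [-1. -0. -0.]
```

Request:
{"fn": "send_rows", "kwargs": {
  "commands": [
    [[0,0,0,0.1,0,0,1],[0,0,0,0.1,0,0,1]]
  ]
}}

```text
time: 3.8
eef_pos: [0.483, 0.3507, 0.0629]
ee_rot: [0.709, 0.002, -0.705, -0.001]
wrist_force: [-1.3, -1.4, 7.6]
opening: 0.0003
```

Request:
{"fn": "send_rows", "kwargs": {
  "commands": [
    [[0,0,0,0.08,0,0,1],[0,0,0,0.04,0,0,1]]
  ]
}}

```text
time: 4.0
eef_pos: [0.4832, 0.3506, 0.0634]
ee_rot: [0.71, 0.002, -0.704, -0.0]
wrist_force: [-2.7, -1.0, 6.3]
opening: 0.0007
```

Request:
{"fn": "send_rows", "kwargs": {
  "commands": [
    [[0,0,0,0.04,-0.12,0.02,1],[0,0,0,0.04,-0.12,0.02,1],[0,0,0,0.04,-0.12,0,1],[0,0,0,0.04,-0.12,0,1],[0,0,0,0.04,-0.12,0,1]]
  ]
}}

```text
time: 4.5
eef_pos: [0.4837, 0.3669, 0.0644]
ee_rot: [0.712, 0.003, -0.703, 0.0]
wrist_force: [-1.2, -0.4, 5.3]
opening: 0.0004
```

Request:
{"fn": "send_rows", "kwargs": {
  "commands": [
    [[0,0,0,0.05,-0.12,0,1],[0,0,0,0.05,-0.12,0,1],[0,0,0,0.02,0,0,1],[0,0,0,-0.4,0,0,1],[0,0,0,-0.8,0,0.5,1],[0,0,0,-0.8,0,0.5,1],[0,0,0,0,0,0,1]]
  ]
}}

```text
time: 5.2
eef_pos: [0.4577, 0.3738, 0.1139]
ee_rot: [0.712, 0.004, -0.702, 0.0]
wrist_force: [0.2, 0.9, -1.0]
opening: 0.0004
```

```bash
cat >> h.py <<'E'
def offs(save):
    "tab minus pointer along console y (m), from wrist view; prints pixels"
    C,im,dep=snap('wrist',save); P=cloud(C,dep); hsv=cv2.cvtColor(im,cv2.COLOR_RGB2HSV)
    near=(abs(P[...,0]-.540)<.022)&(abs(P[...,1]-.362)<.042)&(abs(P[...,2]-.055)<.01)
    def cen(m):
        n,l,st,c=cv2.connectedComponentsWithStats(m.astype(np.uint8)); i=1+np.argmax(st[1:,4]); return c[i],st[i]
    t,ts=cen(near&(hsv[...,1]>110)&(hsv[...,2]>100)&(hsv[...,0]>8)&(hsv[...,0]<35))
    blk=near&(hsv[...,2]<70); u0,v0,w,h,_=cen(cv2.morphologyEx(blk.astype(np.uint8),cv2.MORPH_CLOSE,np.ones((9,9))))[1]
    m=np.zeros_like(near); m[v0+2:v0+h-2,u0+2:u0+w-2]=hsv[v0+2:v0+h-2,u0+2:u0+w-2,2]>150; p,ps=cen(m)
    q=ray(C,[t,p],.055)[:,:2]; ya=np.array([.0255,.99967]); print('tab',t.round(1),ts,'ptr',p.round(1),ps,'slot',(u0,v0,w,h),'tab-ptr',((q[0]-q[1])@ya).round(4))
E
python3 - <<'E'
from h import *
offs('w2.png'); plan([0.483,0.350,0.068],-np.pi/2)
E
```

```text
tab [282.9  78.9] [276  65  15  29 399] ptr [290.2 110.9] [288  99   6  26 141] slot (np.int32(235), np.int32(97), np.int32(138), np.int32(37)) tab-ptr 0.0048
t 5.25 tcp [0.4575 0.3732 0.1125] yAng -1.566 open 0.001 F [ 0.5  1.  -1.1]
  turn [ 0.05 -0.12  0.04] shift [ 1.78  0.93 -1.02] ywld [ 0. -1.  0.] zwld [-1. -0. -0.]
```

View pics/w2.png

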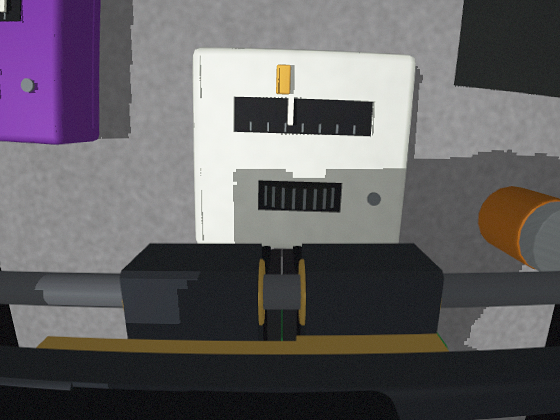

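View shows the pointer (290,111) just right of the tab (283,79), 4.8 mm short. It needs about 5.8 mm more roll.

Request:
{"fn": "send_rows", "kwargs": {
  "commands": [
    [[0.05,-0.1,0.04,0,0.3,-0.5,1],[0,0,0,0,0.3,-0.52,1],[0,0,0,0.8,0,0,1],[0,0,0,0.7,0,0,1],[0,0,0,0.2,0,0,1],[0,0,0,0.15,0,0,1],[0,0,0,0.1,0,0,1],[0,0,0,0.06,0,0,1]]
  ]
}}

```text
time: 6.05
eef_pos: [0.4898, 0.3513, 0.0629]
ee_rot: [-0.706, 0.005, 0.708, -0.002]
wrist_force: [-4.9, -0.4, 7.9]
opening: 0.0001
```

Request:
{"fn": "send_rows", "kwargs": {
  "commands": [
    [[0,0,0,0.04,-0.12,0.1,1],[0,0,0,0.04,-0.08,0.1,1]]
  ]
}}

```text
time: 6.25
eef_pos: [0.488, 0.3565, 0.0643]
ee_rot: [0.708, -0.004, -0.706, 0.001]
wrist_force: [2.1, -0.6, 1.5]
opening: 0.0008
```

Request:
{"fn": "send_rows", "kwargs": {
  "commands": [
    [[0,0,0,0.04,-0.02,0,1],[0,0,0,-0.4,0,0,1],[0,0,0,-0.8,0,0.5,1],[0,0,0,-0.8,0,0.5,1],[0,0,0,0,0,0,1]]
  ]
}}

```text
time: 6.75
eef_pos: [0.4623, 0.3569, 0.1145]
ee_rot: [-0.707, 0.005, 0.707, -0.001]
wrist_force: [0.5, 0.7, 0.7]
opening: 0.0006
```

Run:
```python
from h import *
offs('w3.png'); plan([0.483,0.355,0.068],-np.pi/2)
```

```text
tab [249.7  86. ] [243  72  14  29 387] ptr [254.5 119.8] [252 107   6  31 151] slot (np.int32(202), np.int32(105), np.int32(138), np.int32(35)) tab-ptr 0.0029
t 6.8 tcp [0.4621 0.3564 0.113 ] yAng -1.577 open -0.0001 F [-0.1  0.1  0.4]
  turn [-0.06  0.02 -0.1 ] shift [ 1.8   0.05 -0.83] ywld [ 0. -1.  0.] zwld [-1. -0. -0.]
```

Request:
{"fn": "send_rows", "kwargs": {
  "commands": [
    [[-0.05,0,-0.1,0,0,-0.4,1],[0,0,0,0,0,-0.4,1],[0,0,0,0.8,0,0,1],[0,0,0,0.7,0,0,1],[0,0,0,0.2,0,0,1],[0,0,0,0.15,0,0,1],[0,0,0,0.1,0,0,1],[0,0,0,0.06,0,0,1]]
  ]
}}

```text
time: 7.6
eef_pos: [0.4876, 0.3542, 0.0637]
ee_rot: [-0.705, 0.003, 0.709, -0.002]
wrist_force: [-5.7, -0.4, 5.9]
opening: 0.0003
```

Request:
{"fn": "send_rows", "kwargs": {
  "commands": [
    [[0,0,0,0.06,-0.1,0.05,1],[0,0,0,0.06,-0.07,0,1]]
  ]
}}

```text
time: 7.8
eef_pos: [0.4877, 0.3585, 0.0642]
ee_rot: [-0.706, 0.002, 0.709, -0.002]
wrist_force: [-3.5, -1.4, 6.8]
opening: 0.0006
```

Request:
{"fn": "send_rows", "kwargs": {
  "commands": [
    [[0,0,0,0.03,0,0,1],[0,0,0,-0.4,0,0,1],[0,0,0,-0.8,0,0.5,1],[0,0,0,-0.8,0,0.5,1],[0,0,0,0,0,0,1]]
  ]
}}

```text
time: 8.3
eef_pos: [0.4651, 0.3593, 0.1175]
ee_rot: [-0.706, 0.002, 0.708, -0.001]
wrist_force: [0.7, 0.8, 0.7]
opening: 0.0006
```

Run:
```python
from h import *
offs('w4.png'); plan([0.453,0.194,0.15],np.pi)
C,im,dep=load('w4.png'); v=im[60:150,180:360]; cv2.imwrite('pics/c4.png',cv2.resize(v[:,:,::-1],None,fx=3,fy=3))
```

```text
tab [255.5  91.4] [249  78  14  28 386] ptr [255.6 123.6] [253 111   6  31 156] slot (np.int32(208), np.int32(109), np.int32(137), np.int32(35)) tab-ptr 0.0002
t 8.35 tcp [0.4649 0.3588 0.1161] yAng -1.574 open 0.0007 F [ 0.1  0.2 -0.1]
  turn [15.68 -0.02 -0.08] shift [-1.36  0.48 -6.59] ywld [-1.  0.  0.] zwld [0. 1. 0.]
```

View pics/c4.png

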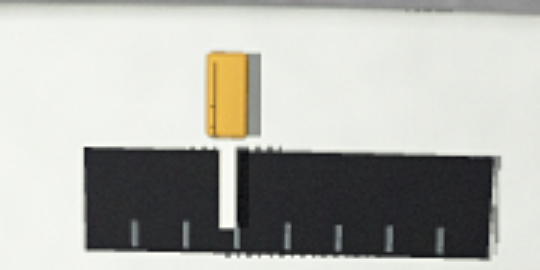

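Crop: pointer (228,190) is directly below the tab (227,95), measured offset 0.2 mm. The lamp is set. On to the jars.

Request:
{"fn": "send_rows", "kwargs": {
  "commands": [
    [[1,0,0,-0.2,0,0,-1],[1,0,0,-0.2,0,0,-1],[1,0,0,-0.2,0,0,-1],[1,0,0,-0.2,0,0,-1],[1,0,0,-0.2,0,0,-1],[1,0,0,-0.2,0,0,-1],[1,0,0,-0.2,0,0,-1],[1,0,0,-0.2,0,0,-1],[1,0,0,-0.2,0,0,-1],[1,0,0,-0.2,0,0,-1],[1,0,0,-0.2,0,0,-1],[1,0,0,-0.2,0,0,-1],[1,0,0,-0.2,0,0,-1],[1,0,0,-0.2,0,0,-1],[1,0,0,-0.2,0,0,-1],[0.7,0,0,0,0,0,-1],[0,0,0,0,0,0,-1]]
  ]
}}

```text
time: 10.05
eef_pos: [0.4716, 0.3541, 0.1783]
ee_rot: [-0.482, 0.529, 0.479, 0.509]
wrist_force: [-0.5, 0.7, -0.9]
opening: 0.0873
```

Request:
{"fn": "send_rows", "kwargs": {
  "commands": [
    [[0,0,0,0,0.05,-0.93,-1],[0,0,0,0,0.05,-0.93,-1],[0,0,0,0,0.05,-0.93,-1],[0,0,0,0,0.05,-0.93,-1],[0,0,0,0,0.05,-0.93,-1],[0,0,0,0,0,0,-1],[0,0,0,0,0,0,-1]]
  ]
}}

```text
time: 10.75
eef_pos: [0.4574, 0.2337, 0.1765]
ee_rot: [-0.484, 0.529, 0.481, 0.504]
wrist_force: [0.5, 0.4, -0.1]
opening: 0.0869
```

```bash
cat >> h.py <<'E'
def jars(save,cam_='wrist'):
    "lid centres (x,y,ztop) by height clusters"
    C,im,dep=snap(cam_,save); P=cloud(C,dep); hsv=cv2.cvtColor(im,cv2.COLOR_RGB2HSV)
    z=P[...,2]; tool=arm.observe()['eef_pos']
    m=((z>.055)&(z<.092)&(dep>0.15)&(P[...,0]>.36)&(P[...,0]<.7)&(P[...,1]<.28)&(hsv[...,1]<60)&(hsv[...,2]>70)).astype(np.uint8)
    m=cv2.morphologyEx(m,cv2.MORPH_OPEN,np.ones((3,3)))
    n,l,st,c=cv2.connectedComponentsWithStats(m)
    for i in range(1,n):
        if st[i,4]>60:
            q=P[l==i]; zt=np.percentile(q[:,2],85); q=q[abs(q[:,2]-zt)<.005]; mid=(np.percentile(q,1,0)+np.percentile(q,99,0))/2
            print('lid px',c[i].round(),'xy',mid[:2].round(4),'size',np.ptp(q[:,:2],0).round(3),'z',zt.round(4))
E
python3 - <<'E'
from h import *
jars('w5.png'); plan([0.4533,0.1945,0.03],np.pi)
E
```

```text
lid px [288.  50.] xy [0.4422 0.1158] size [0.048 0.048] z 0.0668
lid px [277. 167.] xy [0.4555 0.1964] size [0.047 0.047] z 0.0708
t 10.8 tcp [0.4572 0.2338 0.1764] yAng 3.074 open 0.0869 F [ 0.3  0.5 -0.3]
  turn [-0.68 -0.29 -0.23] shift [ 5.85  0.16 -1.57] ywld [-1.  0.  0.] zwld [0. 1. 0.]
```

View pics/w5.png

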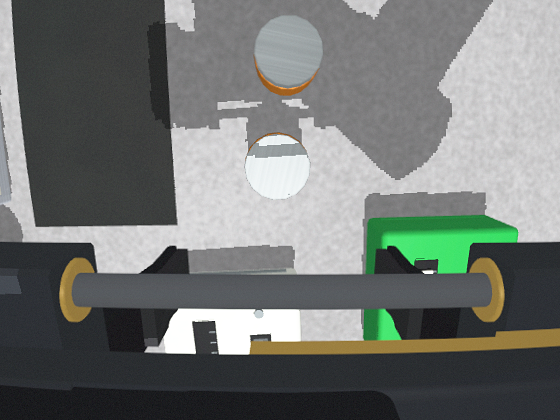

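Wrist view: lids at (277,167) = jar A (jar2) and (288,50) = jar B (jar4), clear of the console.

Request:
{"fn": "send_rows", "kwargs": {
  "commands": [
    [[-0.68,-0.29,-0.23,0,0.03,-0.5,-1],[0,0,0,0,0.03,-0.5,-1],[0,0,0,0.5,0,-0.5,-1],[0,0,0,0.9,0,0,-1],[0,0,0,0.9,0,0,-1],[0,0,0,0,0,0,-1]]
  ]
}}

```text
time: 11.4
eef_pos: [0.4577, 0.1985, 0.1178]
ee_rot: [0.501, -0.499, -0.5, -0.5]
wrist_force: [0.3, -0.8, -0.7]
opening: 0.0872
```

Run:
```python
from h import *
plan([0.4555,0.1964,0.028],np.pi)
```

```text
t 11.4 tcp [0.4577 0.1985 0.1178] yAng -3.139 open 0.0872 F [ 0.3 -0.8 -0.7]
  turn [0.03 0.01 0.02] shift [ 3.59  0.09 -0.08] ywld [-1.  0.  0.] zwld [0. 1. 0.]
```

Request:
{"fn": "send_rows", "kwargs": {
  "commands": [
    [[0,0,0,0.8,0.02,-0.02,-1],[0,0,0,0.8,0.02,-0.02,-1],[0,0,0,0.8,0.02,-0.02,-1],[0,0,0,0.8,0.02,-0.02,-1],[0,0,0,0.3,0,0,-1],[0,0,0,0,0,0,0.5],[0,0,0,0,0,0,1],[0,0,0,0,0,0,1],[0,0,0,0,0,0,1],[0,0,0,0,0,0,1]]
  ]
}}

```text
time: 12.4
eef_pos: [0.4641, 0.2034, 0.036]
ee_rot: [-0.503, 0.494, 0.499, 0.504]
wrist_force: [-0.6, 0.3, 0.3]
opening: 0.0553
```

Request:
{"fn": "send_rows", "kwargs": {
  "commands": [
    [[0,0,0,0,0,0,-1],[0,0,0,0,0,0,-1],[0,0,0,0,0.2,-0.15,-1],[0,0,0,0.2,0.15,-0.12,-1],[0,0,0,0.1,0,0,-1]]
  ]
}}

```text
time: 12.9
eef_pos: [0.4555, 0.1966, 0.0291]
ee_rot: [-0.503, 0.492, 0.499, 0.505]
wrist_force: [0.2, 1.0, -0.3]
opening: 0.0842
```

Run:
```python
from h import *
plan([0.4555,0.1964,0.028],np.pi)
```

```text
t 12.9 tcp [0.4555 0.1966 0.0291] yAng -3.137 open 0.0842 F [ 0.2  1.  -0.3]
  turn [0.05 0.09 0.17] shift [ 0.05 -0.   -0.01] ywld [-1.  0.  0.] zwld [0. 1. 0.]
```

Request:
{"fn": "send_rows", "kwargs": {
  "commands": [
    [[0,0.09,0.17,0,0,0,1],[0,0,0,0,0,0,1],[0,0,0,0,0,0,1],[0,0,0,0,0,0,1],[0,0,0,0,0,0,1],[0,0,0,0,0,0,1],[0,0,0,0,0,0,1],[0,0,0,0,0,0,1]]
  ]
}}

```text
time: 13.7
eef_pos: [0.4561, 0.1969, 0.0286]
ee_rot: [-0.501, 0.499, 0.501, 0.498]
wrist_force: [0.1, -0.1, -1.1]
opening: 0.0493
```

Run:
```python
from h import *
plan([0.608,0.179,0.11],np.pi)
```

```text
t 13.7 tcp [0.4561 0.1969 0.0286] yAng -3.136 open 0.0493 F [ 0.1 -0.1 -1.1]
  turn [ 0.05 -0.01 -0.01] shift [-3.25 -6.08 -0.72] ywld [-1.  0.  0.] zwld [0. 1. 0.]
```

Request:
{"fn": "send_rows", "kwargs": {
  "commands": [
    [[0,0,0,-0.5,0,0,1],[0,0,0,-0.8,0,0,1],[0,0,0,-0.5,-0.3,0,1],[0,0,0,0,-0.8,-0.1,1],[0,0,0,0,-0.8,-0.1,1],[0,0,0,0,-0.8,-0.1,1],[0,0,0,0,-0.8,-0.1,1],[0,0,0,0,-0.8,-0.1,1],[0,0,0,0,-0.8,-0.1,1],[0,0,0,0,-0.8,-0.1,1],[0,0,0,0,0,0,1],[0,0,0,0,0,0,1]]
  ]
}}

```text
time: 14.9
eef_pos: [0.6014, 0.1756, 0.0686]
ee_rot: [-0.498, 0.506, 0.503, 0.493]
wrist_force: [-1.2, 0.2, -2.6]
opening: 0.0495
```

Run:
```python
from h import *
plan([0.608,0.179,0.029],np.pi)
```

```text
t 14.9 tcp [0.6014 0.1756 0.0686] yAng -3.139 open 0.0495 F [-1.2  0.2 -2.6]
  turn [ 0.03 -0.08 -0.18] shift [ 1.58 -0.26  0.13] ywld [-1.  0.  0.] zwld [0. 1. 0.]
```

Request:
{"fn": "send_rows", "kwargs": {
  "commands": [
    [[0,-0.08,-0.18,0,-0.2,0.1,1],[0,0,0,0.5,0,0,1],[0,0,0,0.5,0,0,1],[0,0,0,0.3,0,0,1],[0,0,0,0,0,0,1]]
  ]
}}

```text
time: 15.4
eef_pos: [0.6029, 0.1783, 0.0321]
ee_rot: [-0.5, 0.5, 0.502, 0.498]
wrist_force: [-0.1, 0.1, -1.7]
opening: 0.0497
```

Run:
```python
from h import *
plan([0.608,0.179,0.029],np.pi)
```

```text
t 15.4 tcp [0.6029 0.1783 0.0321] yAng -3.138 open 0.0497 F [-0.1  0.1 -1.7]
  turn [ 0.04 -0.   -0.02] shift [ 0.12 -0.2   0.03] ywld [-1.  0.  0.] zwld [0. 1. 0.]
```

Request:
{"fn": "send_rows", "kwargs": {
  "commands": [
    [[0,0,0,0.1,0,0,1],[0,0,0,0.05,0,0,1],[0,0,0,0,0,0,-1],[0,0,0,0,0,0,-1],[0,0,0,0,0,0,-1],[0,0,0,0,0,0,-1],[0,0,0,-0.4,0,0,-1],[0,0,0,-0.8,0,0,-1],[0,0,0,-0.8,0,0,-1],[0,0,0,-0.8,0,0,-1],[0,0,0,-0.5,0.6,-0.3,-1],[0,0,0,0,0.8,-0.35,-1],[0,0,0,0,0.8,-0.35,-1],[0,0,0,0,0.8,-0.35,-1],[0,0,0,0,0.8,-0.35,-1],[0,0,0,0,0.8,-0.3,-1],[0,0,0,0,0.8,-0.25,-1],[0,0,0,0,0.8,-0.1,-1],[0,0,0,0,0,0,-1],[0,0,0,0,0,0,-1]]
  ]
}}

```text
time: 17.4
eef_pos: [0.4482, 0.1181, 0.126]
ee_rot: [-0.504, 0.492, 0.499, 0.505]
wrist_force: [0.3, 0.1, 0.0]
opening: 0.087
```

Run:
```python
from h import *
plan([0.4422,0.1158,0.026],np.pi); jars('w6.png'); jars('t6.png','top')
```

```text
t 17.4 tcp [0.4482 0.1181 0.126 ] yAng -3.135 open 0.087 F [0.3 0.1 0. ]
  turn [0.06 0.08 0.17] shift [ 4.    0.24 -0.09] ywld [-1.  0.  0.] zwld [0. 1. 0.]
lid px [293. 224.] xy [0.4418 0.115 ] size [0.048 0.048] z 0.0667
lid px [251. 200.] xy [0.6004 0.1772] size [0.047 0.043] z 0.0728
lid px [319. 251.] xy [ 0.4379 -0.0462] size [0.042 0.043] z 0.0802
```

Request:
{"fn": "send_rows", "kwargs": {
  "commands": [
    [[0,0.08,0.17,0,0.24,-0.11,-1],[0,0,0,0.8,0,0,-1],[0,0,0,0.8,0,0,-1],[0,0,0,0.8,0,0,-1],[0,0,0,0.6,0,0,-1],[0,0,0,0,0,0,-1]]
  ]
}}

```text
time: 18.1
eef_pos: [0.4461, 0.1166, 0.0486]
ee_rot: [0.501, -0.499, -0.501, -0.498]
wrist_force: [-0.5, -0.7, -0.3]
opening: 0.087
```

Run:
```python
from h import *
plan([0.442,0.1155,0.026],np.pi)
```

```text
t 18.1 tcp [0.4461 0.1166 0.0486] yAng -3.137 open 0.087 F [-0.5 -0.7 -0.3]
  turn [ 0.05 -0.01 -0.01] shift [ 0.91  0.17 -0.04] ywld [-1.  0.  0.] zwld [0. 1. 0.]
```

Request:
{"fn": "send_rows", "kwargs": {
  "commands": [
    [[0,0,0,0.5,0.1,-0.04,-1],[0,0,0,0.45,0.07,0,-1],[0,0,0,0,0,0,1],[0,0,0,0,0,0,1],[0,0,0,0,0,0,1],[0,0,0,0,0,0,1],[0,0,0,0,0,0,1],[0,0,0,0,0,0,1],[0,0,0,0,0,0,1],[0,0,0,0,0,0,1]]
  ]
}}

```text
time: 19.1
eef_pos: [0.4459, 0.1174, 0.0281]
ee_rot: [0.502, -0.497, -0.501, -0.5]
wrist_force: [-1.0, -0.4, -2.2]
opening: 0.0505
```

Request:
{"fn": "send_rows", "kwargs": {
  "commands": [
    [[0,0,0,-0.5,0,0,1],[0,0,0,-0.8,0,0,1],[0,0,0,-0.5,-0.3,0,1],[0,0,0,0,-0.8,-0.12,1],[0,0,0,0,-0.8,-0.12,1],[0,0,0,0,-0.8,-0.12,1],[0,0,0,0,-0.8,-0.12,1],[0,0,0,0,-0.8,-0.12,1],[0,0,0,0,-0.8,-0.12,1],[0,0,0,0,-0.8,-0.12,1],[0,0,0,0,-0.3,0,1],[0,0,0,0,0,0,1]]
  ]
}}

```text
time: 20.3
eef_pos: [0.603, 0.0948, 0.0715]
ee_rot: [-0.501, 0.5, 0.502, 0.497]
wrist_force: [0.4, 0.4, -1.2]
opening: 0.0502
```

Run:
```python
from h import *
plan([0.603,0.094,0.027],np.pi)
```

```text
t 20.3 tcp [0.603  0.0948 0.0715] yAng -3.137 open 0.0502 F [ 0.4  0.4 -1.2]
  turn [ 0.05 -0.01 -0.04] shift [ 1.78 -0.   -0.03] ywld [-1.  0.  0.] zwld [0. 1. 0.]
```

Request:
{"fn": "send_rows", "kwargs": {
  "commands": [
    [[0,0,0,0.5,0,0,1],[0,0,0,0.5,0,0,1],[0,0,0,0.5,0,0,1],[0,0,0,0.15,0,0,1],[0,0,0,0,0,0,1]]
  ]
}}

```text
time: 20.8
eef_pos: [0.5992, 0.0949, 0.028]
ee_rot: [-0.501, 0.501, 0.503, 0.496]
wrist_force: [0.5, 0.1, 4.1]
opening: 0.0503
```

Request:
{"fn": "send_rows", "kwargs": {
  "commands": [
    [[0,0,0,0,0,0,-1],[0,0,0,0,0,0,-1],[0,0,0,0,0,0,-1],[0,0,0,0,0,0,-1],[0,0,0,-0.4,0,0,-1],[0,0,0,-0.8,0,0,-1],[0,0,0,-0.8,0,0,-1],[0,0,0,-0.8,0,0,-1],[0,0,0,-0.8,0,0,-1],[0,0,0,0,0.8,-0.7,-1],[0,0,0,0,0.8,-0.7,-1],[0,0,0,0,0.8,-0.7,-1],[0,0,0,0,0.8,-0.7,-1],[0,0,0,0,0.8,-0.7,-1],[0,0,0,0,0.8,-0.7,-1],[0,0,0,0,0.8,-0.7,-1],[0,0,0,0,0.7,-0.6,-1],[0,0,0,0,0,0,-1],[0,0,0,0,0,0,-1]]
  ]
}}

```text
time: 22.7
eef_pos: [0.4403, -0.0478, 0.1326]
ee_rot: [0.505, -0.496, -0.5, -0.499]
wrist_force: [-0.4, 0.3, 0.1]
opening: 0.0873
```

Run:
```python
from h import *
plan([0.438,-0.0465,0.036],np.pi); jars('w7.png'); jars('t7.png','top')
```

```text
t 22.7 tcp [ 0.4403 -0.0478  0.1326] yAng -3.132 open 0.0873 F [-0.4  0.3  0.1]
  turn [ 0.1  -0.    0.08] shift [3.87 0.09 0.05] ywld [-1.  0.  0.] zwld [0. 1. 0.]
lid px [84.  3.] xy [ 0.5426 -0.1767] size [0.05  0.007] z 0.0914
lid px [240.  35.] xy [ 0.4665 -0.1645] size [0.026 0.023] z 0.0909
lid px [79. 83.] xy [ 0.5425 -0.1287] size [0.051 0.064] z 0.0903
lid px [ 75. 175.] xy [ 0.5669 -0.0827] size [0.005 0.01 ] z 0.089
lid px [284. 235.] xy [ 0.4392 -0.0459] size [0.045 0.045] z 0.0787
lid px [252. 200.] xy [0.6009 0.1758] size [0.047 0.043] z 0.0726
lid px [277. 202.] xy [0.5964 0.0915] size [0.047 0.046] z 0.0681
```

Request:
{"fn": "send_rows", "kwargs": {
  "commands": [
    [[0.1,0,0.08,0,0.04,0.05,-1],[0,0,0,0.8,0,0,-1],[0,0,0,0.8,0,0,-1],[0,0,0,0.8,0,0,-1],[0,0,0,0.8,0,0,-1],[0,0,0,0.5,0,0,-1],[0,0,0,0,0,0,-1]]
  ]
}}

```text
time: 23.5
eef_pos: [0.4465, -0.0419, 0.0373]
ee_rot: [0.502, -0.498, -0.5, -0.5]
wrist_force: [-0.3, -0.3, 0.8]
opening: 0.0868
```

Run:
```python
from h import *
plan([0.439,-0.046,0.036],np.pi)
```

```text
t 23.5 tcp [ 0.4465 -0.0419  0.0373] yAng -3.138 open 0.0868 F [-0.3 -0.3  0.8]
  turn [ 0.03 -0.    0.03] shift [ 0.05  0.3  -0.16] ywld [-1.  0.  0.] zwld [0. 1. 0.]
```

Request:
{"fn": "send_rows", "kwargs": {
  "commands": [
    [[0,0,0,0.03,0.3,-0.16,-1],[0,0,0,0,0,0,1],[0,0,0,0,0,0,1],[0,0,0,0,0,0,1],[0,0,0,0,0,0,1],[0,0,0,0,0,0,1],[0,0,0,0,0,0,1],[0,0,0,0,0,0,1],[0,0,0,0,0,0,1]]
  ]
}}

```text
time: 24.4
eef_pos: [0.4405, -0.0453, 0.039]
ee_rot: [0.503, -0.497, -0.499, -0.501]
wrist_force: [-0.9, 0.1, -0.6]
opening: 0.0473
```

Request:
{"fn": "send_rows", "kwargs": {
  "commands": [
    [[0,0,0,-0.5,0,0,1],[0,0,0,-0.8,0,0,1],[0,0,0,-0.5,-0.3,0,1],[0,0,0,0,-0.8,0.3,1],[0,0,0,0,-0.8,0.3,1],[0,0,0,0,-0.8,0.3,1],[0,0,0,0,-0.8,0.3,1],[0,0,0,0,-0.8,0.3,1],[0,0,0,0,-0.8,0.3,1],[0,0,0,0,-0.8,0.3,1],[0,0,0,0,-0.3,0.1,1],[0,0,0,0,0,0,1]]
  ]
}}

```text
time: 25.6
eef_pos: [0.5943, 0.011, 0.0786]
ee_rot: [-0.498, 0.502, 0.502, 0.498]
wrist_force: [-0.3, -1.1, -2.5]
opening: 0.0473
```

Run:
```python
from h import *
plan([0.599,0.01,0.037],np.pi)
```

```text
t 25.6 tcp [0.5943 0.011  0.0786] yAng 3.141 open 0.0473 F [-0.3 -1.1 -2.5]
  turn [-0.    0.   -0.07] shift [ 1.67 -0.19 -0.04] ywld [-1.  0.  0.] zwld [0. 1. 0.]
```

Request:
{"fn": "send_rows", "kwargs": {
  "commands": [
    [[0,0,-0.07,0.4,-0.25,0,1],[0,0,0,0.5,-0.05,0,1],[0,0,0,0.5,0,0,1],[0,0,0,0.12,0,0,1],[0,0,0,0,0,0,1]]
  ]
}}

```text
time: 26.1
eef_pos: [0.5993, 0.0101, 0.0389]
ee_rot: [-0.499, 0.501, 0.5, 0.5]
wrist_force: [0.7, 1.4, 0.6]
opening: 0.0473
```

Request:
{"fn": "send_rows", "kwargs": {
  "commands": [
    [[0,0,0,0,0,0,-1],[0,0,0,0,0,0,-1],[0,0,0,0,0,0,-1],[0,0,0,0,0,0,-1],[0,0,0,-0.4,0,0,-1],[0,0,0,-0.9,0,0,-1],[0,0,0,-0.9,0,0,-1],[0,0,0,-0.9,0,0,-1],[0,0,0,-0.9,0,0,-1],[0,0,0,-0.9,0,0,-1],[0,0,0,-0.9,0,0,-1],[0,0,0,-0.9,0,0,-1],[0,0,0,-0.5,0.7,-0.7,-1],[0,0,0,0,0.9,-0.9,-1],[0,0,0,0,0.9,-0.9,-1],[0,0,0,0,0.9,-0.9,-1],[0,0,0,0,0.9,-0.9,-1],[0,0,0,0,0.9,-0.9,-1],[0,0,0,0,0.9,-0.9,-1],[0,0,0,0,0,-0.5,-1]]
  ]
}}

```text
time: 28.1
eef_pos: [0.4413, -0.1604, 0.238]
ee_rot: [0.504, -0.497, -0.498, -0.502]
wrist_force: [-0.1, -0.3, -0.6]
opening: 0.087
```

Request:
{"fn": "send_rows", "kwargs": {
  "commands": [
    [[-1,0,0,0,0,0,-1],[-1,0,0,0,0,0,-1],[-1,0,0,0,0,0,-1],[-1,0,0,0,0,0,-1],[-1,0,0,0,0,0,-1],[-1,0,0,0,0,0,-1],[-1,0,0,0,0,0,-1],[-1,0,0,0,0,0,-1],[-1,0,0,0,0,0,-1],[-1,0,0,0,0,0,-1],[-1,0,0,0,0,0,-1],[-1,0,0,0,0,0,-1],[-1,0,0,0,0,0,-1],[-1,0,0,0,0,0,-1],[-1,0,0,0,0,0,-1],[-0.4,0,0,0,0,0,-1],[0,0,0,0,0,0,-1]]
  ]
}}

```text
time: 29.8
eef_pos: [0.4372, -0.164, 0.253]
ee_rot: [0.718, 0.01, -0.696, 0.013]
wrist_force: [-1.4, -0.2, -0.5]
opening: 0.0871
```

Run:
```python
from h import *
plan([0.4,-0.157,0.24],-np.pi/2-.025); snap('wrist','w8.png')
```

```text
t 29.8 tcp [ 0.4372 -0.164   0.253 ] yAng -1.538 open 0.0871 F [-1.4 -0.2 -0.5]
  turn [ 0.58 -0.31 -0.04] shift [ 0.52 -0.24  1.5 ] ywld [-0.02 -1.    0.  ] zwld [-1.    0.02  0.  ]
```

View pics/w8.png

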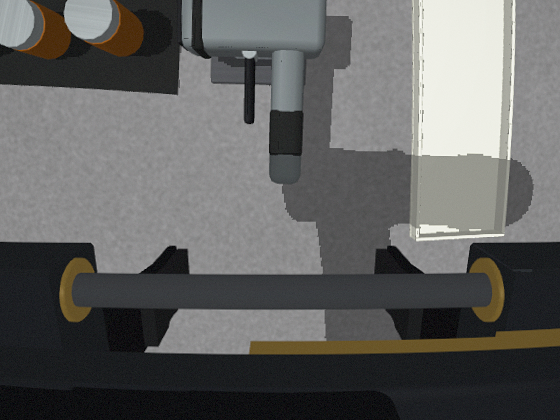

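View: black lever spans (249,58)–(249,123) with its white hinge at (249,53), and the grip covers columns 272–302.

Run:
```python
from h import *
C,im,dep=load('w8.png'); P=cloud(C,dep)
for n,uv,z in [('hinge',(249,54),.087),('lever end',(249,123),.087),('lever L',(244,105),.087),('lever R',(255,105),.087),('gripL',(272,105),.075),('gripR',(303,105),.075),('gripend',(284,183),.075)]:
    print(n,ray(C,[uv],z)[0].round(4),P[uv[1],uv[0]].round(3))
for v in (100,110):
    for s in [(238,262),(264,310)]:
        q=P[v,s[0]:s[1]]; q=q[q[:,2]>.06]; print(v,q[:,0].mean().round(4),q[:,1].min().round(4),q[:,1].max().round(4),q[:,2].max().round(3))
plan([0.515,-0.157,0.16],-np.pi/2-.025)
```

```text
hinge [ 0.5629 -0.1338  0.087 ] [ 0.562 -0.134  0.089]
lever end [ 0.5056 -0.135   0.087 ] [ 0.506 -0.135  0.084]
lever L [ 0.5207 -0.1304  0.087 ] [ 0.521 -0.13   0.085]
lever R [ 0.521  -0.1398  0.087 ] [ 0.527 -0.134  0.001]
gripL [ 0.5222 -0.1541  0.075 ] [ 0.521 -0.154  0.09 ]
gripR [ 0.5232 -0.1817  0.075 ] [ 0.528 -0.186  0.   ]
gripend [ 0.4528 -0.1672  0.075 ] [ 0.454 -0.167  0.087]
100 0.5252 -0.1376 -0.1302 0.088
100 0.5258 -0.1809 -0.1534 0.093
110 0.5168 -0.1377 -0.1303 0.089
110 0.5169 -0.1803 -0.1536 0.417
t 29.85 tcp [ 0.4373 -0.164   0.253 ] yAng -1.538 open 0.0872 F [ 0.2  0.4 -0.2]
  turn [ 0.58 -0.31 -0.04] shift [ 3.72 -0.36 -3.1 ] ywld [-0.02 -1.    0.  ] zwld [-1.    0.02  0.  ]
```

Request:
{"fn": "send_rows", "kwargs": {
  "commands": [
    [[0.58,-0.31,-0.04,0.3,-0.1,-0.5,-1],[0,0,0,0.7,0,-0.8,-1],[0,0,0,0.7,0,-0.8,-1],[0,0,0,0.7,0,-0.8,-1],[0,0,0,0.7,0,-0.2,-1],[0,0,0,0,0,0,-1]]
  ]
}}

```text
time: 30.45
eef_pos: [0.5185, -0.1634, 0.1774]
ee_rot: [0.709, -0.012, -0.705, -0.012]
wrist_force: [-0.5, -0.0, 1.0]
opening: 0.0871
```

Run:
```python
from h import *
plan([0.515,-0.159,0.06],-np.pi/2-.025); jars('t8.png','top')
```

```text
t 30.45 tcp [ 0.5185 -0.1634  0.1774] yAng -1.605 open 0.0871 F [-0.5 -0.   1. ]
  turn [-0.09 -0.06 -0.  ] shift [ 4.7  -0.17  0.14] ywld [-0.02 -1.    0.  ] zwld [-1.    0.02  0.  ]
lid px [251. 200.] xy [0.6005 0.1758] size [0.047 0.043] z 0.072
lid px [277. 202.] xy [0.5944 0.0916] size [0.046 0.046] z 0.0687
```

Request:
{"fn": "send_rows", "kwargs": {
  "commands": [
    [[-0.09,-0.06,0,0.5,-0.17,0.14,-1],[0,0,0,0.7,0,0,-1],[0,0,0,0.7,0,0,-1],[0,0,0,0.6,0,0,-1],[0,0,0,0,0,0,-1]]
  ]
}}

```text
time: 31.0
eef_pos: [0.5157, -0.1585, 0.1186]
ee_rot: [0.711, -0.009, -0.703, -0.008]
wrist_force: [-1.1, 0.1, -0.7]
opening: 0.0871
```

Run:
```python
from h import *
plan([0.515,-0.159,0.06],-np.pi/2-.025)
```

```text
t 31.0 tcp [ 0.5157 -0.1585  0.1186] yAng -1.595 open 0.0871 F [-1.1  0.1 -0.7]
  turn [ 0.01 -0.11 -0.01] shift [2.34 0.02 0.03] ywld [-0.02 -1.    0.  ] zwld [-1.    0.02  0.  ]
```

Request:
{"fn": "send_rows", "kwargs": {
  "commands": [
    [[0,-0.11,0,0.5,0,0,-1],[0,0,0,0.6,0,0,-1],[0,0,0,0.6,0,0,-1],[0,0,0,0.6,0,0,-1],[0,0,0,0,0,0,-1]]
  ]
}}

```text
time: 31.5
eef_pos: [0.5178, -0.1582, 0.0624]
ee_rot: [0.709, -0.009, -0.705, -0.008]
wrist_force: [-0.7, -0.8, -0.4]
opening: 0.0873
```

Run:
```python
from h import *
plan([0.515,-0.159,0.06],-np.pi/2-.025); jars('s9.png','side')
```

```text
t 31.5 tcp [ 0.5178 -0.1582  0.0624] yAng -1.594 open 0.0873 F [-0.7 -0.8 -0.4]
  turn [ 0.02 -0.07 -0.01] shift [0.09 0.04 0.11] ywld [-0.02 -1.    0.  ] zwld [-1.    0.02  0.  ]
lid px [296. 232.] xy [0.6062 0.0118] size [0.028 0.043] z 0.0803
```

View pics/s9.png

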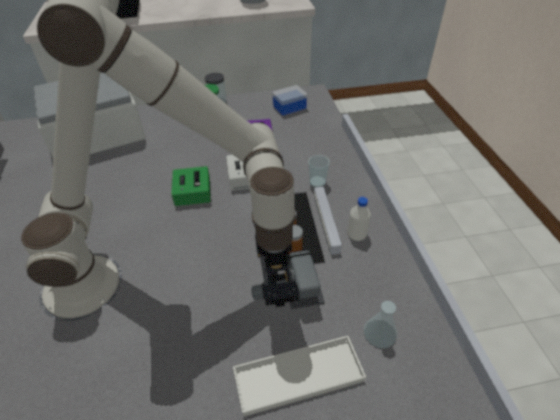

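The side view shows jar C at (296,232), upright on the mat. I'll squeeze the trigger.

Request:
{"fn": "send_rows", "kwargs": {
  "commands": [
    [[0,0,0,0,0,0,1],[0,0,0,0,0,0,1],[0,0,0,0,0,0,1],[0,0,0,0,0,0,1],[0,0,0,0,0,0,1],[0,0,0,0,0,0,1],[0,0,0,0,0,0,1],[0,0,0,0,0,0,1]]
  ]
}}

```text
time: 32.35
eef_pos: [0.5211, -0.16, 0.0669]
ee_rot: [0.712, -0.009, -0.702, -0.006]
wrist_force: [-0.6, 6.7, 2.9]
opening: 0.0408
```

Request:
{"fn": "send_rows", "kwargs": {
  "commands": [
    [[0,0,0,0,0,0,1],[0,0,0,0,0,0,1],[0,0,0,0,0,0,1],[0,0,0,0,0,0,1]]
  ]
}}

```text
time: 32.75
eef_pos: [0.521, -0.1599, 0.0669]
ee_rot: [0.712, -0.009, -0.702, -0.005]
wrist_force: [0.1, -0.2, -0.6]
opening: 0.0408
```

Opening is 40.8 mm, so the trigger was fully squeezed (about 0.24 rad) and held for around 0.5 s. Now release, retreat up, and check with a wrist view.

Request:
{"fn": "send_rows", "kwargs": {
  "commands": [
    [[0,0,0,0,0,0,-1],[0,0,0,0,0,0,-1],[0,0,0,0,0,0,-1],[0,0,0,0,0,0,-1],[0,0,0,0,0,0,-1],[0,0,0,0,0,0,-1],[0,0,0,0,0,0,-1],[0,0,0,0,0,0,-1],[0,0,0,-0.4,0,0,-1],[0,0,0,-0.9,0,0,-1],[0,0,0,-0.9,0,0,-1],[0,0,0,-0.9,0,0,-1],[0,0,0,-0.9,0,0,-1],[0,0,0,-0.9,0,0,-1],[0,0,0,-0.5,0,0.7,-1],[0,0,0,0,0,0.7,-1],[0,0,0,0,0,0.7,-1],[0,0,0,0,0,0,-1]]
  ]
}}

```text
time: 34.55
eef_pos: [0.4657, -0.1591, 0.2143]
ee_rot: [0.715, -0.01, -0.699, -0.005]
wrist_force: [0.7, -0.9, 0.5]
opening: 0.0874
```

Run:
```python
from h import *
C,im,dep=snap('wrist','w10.png'); P=cloud(C,dep)
m=(P[...,0]>.506)&(P[...,0]<.556)&(P[...,1]>-.149)&(P[...,1]<-.12)&(P[...,2]>.07)&(P[...,2]<.1)
q=P[m]; 
for a in (.51,.52,.53,.54): 
    k=q[abs(q[:,0]-a)<.003]; print(a,k[:,1].min().round(4),k[:,1].max().round(4)) if len(k) else 0
jars('w10b.png'); plan([0.49,0.372,0.16],-np.pi/2)
```

```text
0.51 -0.1379 -0.1298
0.52 -0.1378 -0.1302
0.53 -0.1378 -0.1298
0.54 -0.1377 -0.1295
lid px [66. 49.] xy [0.5984 0.0091] size [0.045 0.046] z 0.0787
lid px [ 5. 62.] xy [0.5963 0.0726] size [0.036 0.011] z 0.0658
lid px [273. 111.] xy [ 0.5424 -0.1565] size [0.049 0.007] z 0.0912
lid px [243.  85.] xy [ 0.5629 -0.133 ] size [0.007 0.013] z 0.0901
lid px [301. 117.] xy [ 0.5398 -0.1765] size [0.043 0.007] z 0.0913
lid px [277. 209.] xy [ 0.4675 -0.1576] size [0.022 0.007] z 0.0915
lid px [301. 212.] xy [ 0.4668 -0.175 ] size [0.024 0.009] z 0.0911
t 34.65 tcp [ 0.4677 -0.1592  0.2141] yAng -1.59 open 0.0871 F [ 0.3 -0.6  0.4]
  turn [-0.2  -0.23 -0.08] shift [  2.16 -21.25  -0.89] ywld [ 0. -1.  0.] zwld [-1. -0. -0.]
```

Trigger is back at rest (lever face y = -0.130, as before). Heading for the console.

Request:
{"fn": "send_rows", "kwargs": {
  "commands": [
    [[-0.2,-0.23,-0.08,0,-0.6,0,1],[0,0,0,0,-1,0,1],[0,0,0,0,-1,0,1],[0,0,0,0,-1,0,1],[0,0,0,0,-1,0,1],[0,0,0,0,-1,0,1],[0,0,0,0,-1,0,1],[0,0,0,0,-1,0,1],[0,0,0,0,-1,0,1],[0,0,0,0,-1,0,1],[0,0,0,0,-1,0,1],[0,0,0,0,-1,0,1],[0,0,0,0,-1,0,1],[0,0,0,0,-1,0,1],[0,0,0,0,-1,0,1],[0,0,0,0,-1,0,1],[0,0,0,0,-1,0,1],[0,0,0,0,-1,0,1],[0,0,0,0,-1,0,1],[0,0,0,0,-1,0,1]]
  ]
}}

```text
time: 36.65
eef_pos: [0.4721, 0.3688, 0.2084]
ee_rot: [-0.701, -0.004, 0.713, -0.009]
wrist_force: [1.1, 0.2, 0.9]
opening: 0.0006
```

Run:
```python
from h import *
plan([0.483,0.374,0.085],-np.pi/2); offs('w11.png')
```

```text
t 36.65 tcp [0.4721 0.3688 0.2084] yAng -1.552 open 0.0006 F [1.1 0.2 0.9]
  turn [ 0.19  0.17 -0.07] shift [ 4.93 -0.21 -0.43] ywld [ 0. -1.  0.] zwld [-1. -0. -0.]
tab [275.7 105.2] [271  96  10  19 181] ptr [275.5 128.2] [274 120   4  21  68] slot (np.int32(242), np.int32(118), np.int32(96), np.int32(26)) tab-ptr 0.0006
```

Request:
{"fn": "send_rows", "kwargs": {
  "commands": [
    [[0.19,0.17,-0.07,0,-0.25,-0.4,1],[0,0,0,0.9,-0.05,0,1],[0,0,0,0.9,0,0,1],[0,0,0,0.9,0,0,1],[0,0,0,0.9,0,0,1],[0,0,0,0.9,0,0,1],[0,0,0,0.4,0,0,1],[0,0,0,0,0,0,1]]
  ]
}}

```text
time: 37.5
eef_pos: [0.4871, 0.3883, 0.0782]
ee_rot: [0.709, 0.002, -0.705, 0.0]
wrist_force: [0.4, -0.7, 1.3]
opening: 0.0005
```

Run:
```python
from h import *
plan([0.483,0.375,0.066],-np.pi/2)
```

```text
t 37.5 tcp [0.4871 0.3883 0.0782] yAng -1.568 open 0.0005 F [ 0.4 -0.7  1.3]
  turn [ 0.03 -0.06  0.02] shift [0.49 0.53 0.17] ywld [ 0. -1.  0.] zwld [-1. -0. -0.]
```

Request:
{"fn": "send_rows", "kwargs": {
  "commands": [
    [[0,0,0,0.1,0.5,0.2,1],[0,0,0,0.25,0,0,1],[0,0,0,0.15,0,0,1],[0,0,0,0.1,0,0,1],[0,0,0,0.06,0,0,1]]
  ]
}}

```text
time: 38.0
eef_pos: [0.4856, 0.3793, 0.0644]
ee_rot: [0.711, 0.004, -0.703, -0.001]
wrist_force: [0.4, -0.6, -0.5]
opening: 0.0003
```

Request:
{"fn": "send_rows", "kwargs": {
  "commands": [
    [[0,0,0,0.05,0.13,0,1],[0,0,0,0.05,0.13,0,1],[0,0,0,0.05,0.13,0,1],[0,0,0,0.05,0.13,0,1],[0,0,0,0.05,0.13,0,1],[0,0,0,0.05,0.13,0,1],[0,0,0,0.05,0.13,0,1]]
  ]
}}

```text
time: 38.7
eef_pos: [0.4863, 0.3631, 0.0644]
ee_rot: [0.714, 0.01, -0.7, -0.005]
wrist_force: [-2.9, -0.5, 4.8]
opening: 0.0003
```

Request:
{"fn": "send_rows", "kwargs": {
  "commands": [
    [[0,0,0,0.06,0.13,0,1],[0,0,0,0.06,0.13,0,1],[0,0,0,0.06,0.13,0,1],[0,0,0,0.06,0.13,0,1],[0,0,0,0.06,0.13,0,1],[0,0,0,-0.4,0,0,1],[0,0,0,-0.4,0,0,1],[0,0,0,0,-0.5,0,1],[0,0,0,0,-0.4,0,1],[0,0,0,0,0,0,1]]
  ]
}}

```text
time: 39.7
eef_pos: [0.4864, 0.3711, 0.0846]
ee_rot: [0.716, 0.013, -0.698, -0.006]
wrist_force: [0.3, 0.0, -0.2]
opening: 0.0005
```

Run:
```python
from h import *
plan([0.483,0.375,0.066],-np.pi/2)
C,im,dep=snap('wrist','w12.png')
```

```text
t 39.7 tcp [0.4864 0.3711 0.0846] yAng -1.561 open 0.0005 F [ 0.3  0.  -0.2]
  turn [ 0.09 -0.25  0.27] shift [ 0.74 -0.16  0.14] ywld [ 0. -1.  0.] zwld [-1. -0. -0.]
```

View pics/w12.png

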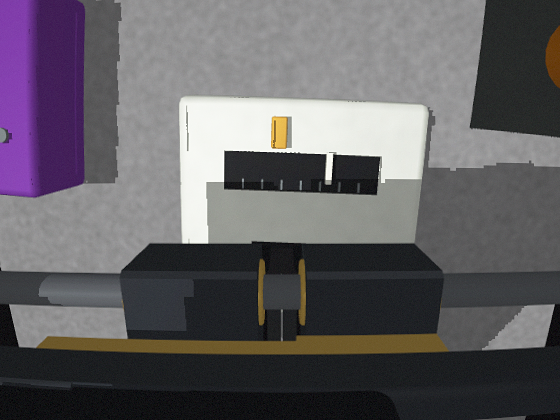

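Pointer is now at (330,168) against the tab at (280,132), so it has moved about 27 mm and has about 16 mm to go.

Request:
{"fn": "send_rows", "kwargs": {
  "commands": [
    [[0.09,-0.25,0.27,0.1,-0.16,0.1,1],[0,0,0,0.3,0,0,1],[0,0,0,0.25,0,0,1],[0,0,0,0.1,0,0,1],[0,0,0,0.06,0,0,1],[0,0,0,0.06,0,0,1]]
  ]
}}

```text
time: 40.35
eef_pos: [0.483, 0.3761, 0.0629]
ee_rot: [-0.707, -0.001, 0.707, -0.0]
wrist_force: [-4.7, 1.2, 7.8]
opening: 0.0006
```

Request:
{"fn": "send_rows", "kwargs": {
  "commands": [
    [[0,0,0,0.05,0.13,0,1],[0,0,0,0.05,0.13,0,1],[0,0,0,0.05,0.13,0,1],[0,0,0,0.05,0.13,0,1],[0,0,0,0.05,0.13,0,1],[0,0,0,0.05,0.13,0,1],[0,0,0,0.05,0.13,0,1],[0,0,0,0.05,0.13,0,1],[0,0,0,0.05,0.13,0,1]]
  ]
}}

```text
time: 41.25
eef_pos: [0.4828, 0.354, 0.0639]
ee_rot: [0.711, 0.01, -0.703, -0.005]
wrist_force: [-0.5, 1.0, 3.3]
opening: 0.0007
```

Request:
{"fn": "send_rows", "kwargs": {
  "commands": [
    [[0,0,0,0.05,0.13,0,1],[0,0,0,0.05,0.13,0,1],[0,0,0,0.05,0.13,0,1],[0,0,0,-0.4,0,0,1],[0,0,0,-0.8,0,0.5,1],[0,0,0,-0.8,0,0.5,1],[0,0,0,0,0,0,1]]
  ]
}}

```text
time: 41.95
eef_pos: [0.4569, 0.3406, 0.1112]
ee_rot: [0.711, 0.01, -0.703, -0.005]
wrist_force: [-0.6, 0.9, -0.2]
opening: 0.0007
```

Run:
```python
from h import *
offs('w13.png'); plan([0.6,0.1765,0.17],-np.pi/2)
C,im,dep=load('w13.png'); cv2.imwrite('pics/c13.png',cv2.resize(im[60:220,160:420,::-1],None,fx=2,fy=2))
```

```text
tab [225.4  76.8] [218  63  15  29 408] ptr [299.2 110.9] [296  98   7  28 157] slot (np.int32(178), np.int32(96), np.int32(139), np.int32(36)) tab-ptr 0.0424
t 42.0 tcp [0.4567 0.3402 0.1098] yAng -1.565 open 0.0003 F [ 0.5  0.4 -0.4]
  turn [ 0.06 -0.11  0.2 ] shift [-2.41  6.55 -5.73] ywld [ 0. -1.  0.] zwld [-1. -0. -0.]
```

View pics/c13.png

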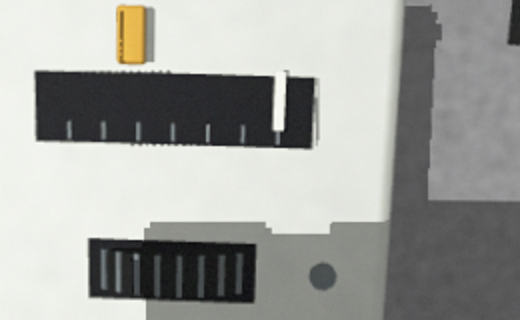

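Crop: the pointer (279,100) is on the last tick, at the off end. Next: turn and fetch the jars to the tray.

Request:
{"fn": "send_rows", "kwargs": {
  "commands": [
    [[1,-0.1,0.2,-0.25,0,0,1],[1,0,0,-0.25,0,0,1],[1,0,0,-0.25,0,0,1],[1,0,0,-0.25,0,0,1],[1,0,0,-0.25,0,0,1],[1,0,0,-0.25,0,0,1],[1,0,0,-0.25,0,0,-0.5],[1,0,0,-0.25,0,0,-0.5],[1,0,0,-0.25,0,0,-0.5],[1,0,0,-0.25,0,0,-0.5],[1,0,0,-0.25,0,0,-0.5],[1,0,0,-0.25,0,0,-0.5],[1,0,0,0,0,0,-0.5],[1,0,0,0,0,0,-0.5],[1,0,0,0,0,0,-0.5],[0,0,0,0,0,0,-0.5]]
  ]
}}

```text
time: 43.6
eef_pos: [0.4549, 0.3279, 0.1655]
ee_rot: [-0.501, 0.516, 0.5, 0.482]
wrist_force: [-0.6, -0.1, -0.6]
opening: 0.0639
```

Run:
```python
from h import *
plan([0.6,0.1765,0.15],np.pi); jars('t14.png','top'); 
C,im,dep=load('t14.png'); print('flask base',ray(C,[(388,165)],0.0).round(3))
```

```text
t 43.6 tcp [0.4549 0.3279 0.1655] yAng -3.139 open 0.0639 F [-0.6 -0.1 -0.6]
  turn [ 0.03 -0.36 -0.33] shift [ 0.62 -5.81 -6.06] ywld [-1.  0.  0.] zwld [0. 1. 0.]
lid px [252. 200.] xy [0.5993 0.1758] size [0.044 0.043] z 0.0728
lid px [277. 202.] xy [0.5965 0.091 ] size [0.047 0.046] z 0.0687
lid px [302. 202.] xy [0.596 0.008] size [0.04  0.043] z 0.0808
flask base [[ 0.74  -0.297  0.   ]]
```

Request:
{"fn": "send_rows", "kwargs": {
  "commands": [
    [[0,-0.36,-0.33,0,-0.7,-0.7,-0.6],[0,0,0,0,-0.8,-0.8,-0.6],[0,0,0,0,-0.8,-0.8,-0.6],[0,0,0,0,-0.8,-0.8,-0.6],[0,0,0,0,-0.8,-0.8,-0.6],[0,0,0,0,-0.8,-0.8,-0.6],[0,0,0,0,-0.8,-0.8,-0.6],[0,0,0,0.5,-0.3,-0.5,-0.6],[0,0,0,0.7,0,0,-0.6],[0,0,0,0,0,0,-0.6]]
  ]
}}

```text
time: 44.65
eef_pos: [0.6053, 0.1713, 0.1258]
ee_rot: [-0.505, 0.497, 0.507, 0.49]
wrist_force: [-0.9, -0.7, -0.2]
opening: 0.0698
```

Run:
```python
from h import *
plan([0.6005,0.1768,0.03],np.pi)
```

```text
t 44.65 tcp [0.6053 0.1713 0.1258] yAng -3.116 open 0.0698 F [-0.9 -0.7 -0.2]
  turn [ 0.25 -0.05 -0.1 ] shift [3.83 0.19 0.22] ywld [-1.  0.  0.] zwld [0. 1. 0.]
```

Request:
{"fn": "send_rows", "kwargs": {
  "commands": [
    [[0.25,-0.05,-0.1,0.3,0.19,0.22,-0.6],[0,0,0,0.7,0,0,-0.6],[0,0,0,0.7,0,0,-0.6],[0,0,0,0.7,0,0,-0.6],[0,0,0,0,0,0,-0.6]]
  ]
}}

```text
time: 45.15
eef_pos: [0.5976, 0.1777, 0.0631]
ee_rot: [-0.502, 0.499, 0.502, 0.497]
wrist_force: [-0.3, -0.5, -0.2]
opening: 0.0695
```

Run:
```python
from h import *
plan([0.6005,0.1768,0.03],np.pi)
```

```text
t 45.15 tcp [0.5976 0.1777 0.0631] yAng -3.135 open 0.0695 F [-0.3 -0.5 -0.2]
  turn [ 0.07 -0.02 -0.02] shift [ 1.32 -0.12 -0.04] ywld [-1.  0.  0.] zwld [0. 1. 0.]
```

Request:
{"fn": "send_rows", "kwargs": {
  "commands": [
    [[0.07,0,0,0.5,-0.12,0,-0.6],[0,0,0,0.5,0,0,-0.6],[0,0,0,0.3,0,0,-0.6],[0,0,0,0,0,0,1],[0,0,0,0,0,0,1],[0,0,0,0,0,0,1],[0,0,0,0,0,0,1],[0,0,0,0,0,0,1],[0,0,0,0,0,0,1],[0,0,0,0,0,0,1],[0,0,0,-0.4,0,0,1],[0,0,0,-0.8,0,0,1],[0,0,0,-0.9,0,0,1],[0,0,0,-0.9,0,0,1],[0,0,0,-0.9,0,0,1],[0,0,0,-0.9,0,0,1],[0,0,0,-0.9,0,0,1],[0,0,0,-0.5,0,0,1],[0,0,0,0,0,0,1]]
  ]
}}

```text
time: 47.05
eef_pos: [0.6011, 0.1785, 0.1974]
ee_rot: [0.501, -0.498, -0.5, -0.5]
wrist_force: [-1.1, 0.6, -2.4]
opening: 0.0495
```

Run:
```python
from h import *
plan([0.598,-0.353,0.17],np.pi)
```

```text
t 47.05 tcp [0.6011 0.1785 0.1974] yAng -3.139 open 0.0495 F [-1.1  0.6 -2.4]
  turn [0.02 0.   0.03] shift [  1.1    0.12 -21.26] ywld [-1.  0.  0.] zwld [0. 1. 0.]
```

Request:
{"fn": "send_rows", "kwargs": {
  "commands": [
    [[0,0,0,0,0,-0.6,1],[0,0,0,0,0,-1,1],[0,0,0,0,0,-1,1],[0,0,0,0,0,-1,1],[0,0,0,0,0,-1,1],[0,0,0,0,0,-1,1],[0,0,0,0,0,-1,1],[0,0,0,0,0,-1,1],[0,0,0,0,0,-1,1],[0,0,0,0,0,-1,1],[0,0,0,0,0,-1,1],[0,0,0,0,0,-1,1],[0,0,0,0,0,-1,1],[0,0,0,0,0,-1,1],[0,0,0,0,0,-1,1],[0,0,0,0,0,-1,1],[0,0,0,0,0,-1,1]]
  ]
}}

```text
time: 48.75
eef_pos: [0.5845, -0.2618, 0.1806]
ee_rot: [-0.492, 0.508, 0.508, 0.492]
wrist_force: [-0.3, 0.2, -1.4]
opening: 0.0496
```

Run:
```python
from h import *
plan([0.598,-0.353,0.12],np.pi)
```

```text
t 48.75 tcp [ 0.5845 -0.2618  0.1806] yAng 3.141 open 0.0496 F [-0.3  0.2 -1.4]
  turn [-0.    0.   -0.32] shift [ 2.43 -0.54 -3.65] ywld [-1.  0.  0.] zwld [0. 1. 0.]
```

Request:
{"fn": "send_rows", "kwargs": {
  "commands": [
    [[0,0,-0.32,0,-0.2,-0.8,1],[0,0,0,0,-0.2,-0.8,1],[0,0,0,0,-0.14,-0.8,1],[0,0,0,0.4,0,-0.7,1],[0,0,0,0.7,0,-0.3,1],[0,0,0,0.7,0,0,1],[0,0,0,0.5,0,0,1],[0,0,0,0,0,0,1]]
  ]
}}

```text
time: 49.55
eef_pos: [0.5867, -0.3571, 0.109]
ee_rot: [-0.491, 0.505, 0.504, 0.5]
wrist_force: [-1.0, -0.5, -1.3]
opening: 0.0492
```

Run:
```python
from h import *
plan([0.598,-0.353,0.036],np.pi); snap('side','s15.png')
```

```text
t 49.55 tcp [ 0.5867 -0.3571  0.109 ] yAng 3.131 open 0.0492 F [-1.  -0.5 -1.3]
  turn [-0.1   0.07 -0.17] shift [ 2.92 -0.45  0.16] ywld [-1.  0.  0.] zwld [0. 1. 0.]
```

View pics/s15.png

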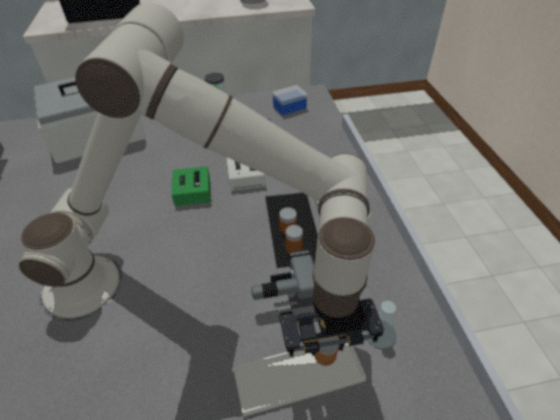

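The jar is over the tray's far part. Two jars remain upright on the mat at (288,216) and (293,236).

Request:
{"fn": "send_rows", "kwargs": {
  "commands": [
    [[-0.1,0.07,-0.17,0.3,-0.4,0.16,1],[0,0,0,0.7,0,0,1],[0,0,0,0.7,0,0,1],[0,0,0,0.6,0,0,1],[0,0,0,0,0,0,1]]
  ]
}}

```text
time: 50.1
eef_pos: [0.6006, -0.3537, 0.0555]
ee_rot: [0.505, -0.498, -0.497, -0.5]
wrist_force: [-1.0, 0.8, -1.3]
opening: 0.0493
```

Run:
```python
from h import *
plan([0.598,-0.354,0.036],np.pi)
```

```text
t 50.1 tcp [ 0.6006 -0.3537  0.0555] yAng -3.138 open 0.0493 F [-1.   0.8 -1.3]
  turn [ 0.04 -0.05  0.1 ] shift [ 0.78  0.11 -0.01] ywld [-1.  0.  0.] zwld [0. 1. 0.]
```

Request:
{"fn": "send_rows", "kwargs": {
  "commands": [
    [[0,-0.05,0.1,0.35,0,0,1],[0,0,0,0.3,0,0,1],[0,0,0,0.1,0,0,1],[0,0,0,0,0,0,1]]
  ]
}}

```text
time: 50.5
eef_pos: [0.6025, -0.3545, 0.0379]
ee_rot: [0.502, -0.499, -0.5, -0.499]
wrist_force: [-0.5, -0.8, -1.1]
opening: 0.0494
```

Request:
{"fn": "send_rows", "kwargs": {
  "commands": [
    [[0,0,0,0.1,0,0,1],[0,0,0,0.06,0,0,1],[0,0,0,0,0,0,1]]
  ]
}}

```text
time: 50.8
eef_pos: [0.6031, -0.3548, 0.0347]
ee_rot: [0.503, -0.498, -0.5, -0.499]
wrist_force: [0.2, -1.2, -1.8]
opening: 0.0494
```

Request:
{"fn": "send_rows", "kwargs": {
  "commands": [
    [[0,0,0,0.06,0,0,1],[0,0,0,0,0,0,-0.6],[0,0,0,0,0,0,-0.6],[0,0,0,0,0,0,-0.6],[0,0,0,0,0,0,-0.6],[0,0,0,0,0,0,-0.6],[0,0,0,-0.4,0,0,-0.6],[0,0,0,-0.9,0,0,-0.6],[0,0,0,-0.9,0,0,-0.6],[0,0,0,-0.9,0,0,-0.6],[0,0,0,-0.9,0,0,-0.6],[0,0,0,-0.9,0,0,-0.6],[0,0,0,-0.9,0,0,-0.6],[0,0,0,0,0,0.6,-0.6],[0,0,0,0,0,1,-0.6],[0,0,0,0,0,1,-0.6],[0,0,0,0,0,1,-0.6],[0,0,0,0,0,1,-0.6],[0,0,0,0,0,1,-0.6]]
  ]
}}

```text
time: 52.7
eef_pos: [0.6007, -0.2109, 0.1898]
ee_rot: [0.504, -0.499, -0.496, -0.501]
wrist_force: [-0.6, -0.8, 1.0]
opening: 0.0694
```

Request:
{"fn": "send_rows", "kwargs": {
  "commands": [
    [[0,0,0,0,0,1,-0.6],[0,0,0,0,0,1,-0.6],[0,0,0,0,0,1,-0.6],[0,0,0,0,0,1,-0.6],[0,0,0,0,0,1,-0.6],[0,0,0,0,0,1,-0.6],[0,0,0,0,0,1,-0.6],[0,0,0,0,0,1,-0.6],[0,0,0,0,0,1,-0.6],[0,0,0,0,0,1,-0.6],[0,0,0,0,0,0.7,-0.6],[0,0,0,0,0,0,-0.6]]
  ]
}}

```text
time: 53.9
eef_pos: [0.5907, 0.077, 0.1853]
ee_rot: [0.503, -0.498, -0.501, -0.498]
wrist_force: [0.0, 0.2, -0.6]
opening: 0.0693
```

```bash
sed -i 's/(z>.055)/(z>.052)/' h.py
python3 - <<'E'
from h import *
plan([0.5975,0.092,0.09],np.pi); jars('t16.png','top')
E
```

```text
t 53.9 tcp [0.5907 0.077  0.1853] yAng -3.134 open 0.0693 F [ 0.   0.2 -0.6]
  turn [ 0.08 -0.03  0.02] shift [ 3.81 -0.27  0.6 ] ywld [-1.  0.  0.] zwld [0. 1. 0.]
lid px [303. 203.] xy [0.5959 0.0079] size [0.04  0.036] z 0.0805
lid px [411. 203.] xy [ 0.6007 -0.3563] size [0.044 0.046] z 0.0763
```

Request:
{"fn": "send_rows", "kwargs": {
  "commands": [
    [[0.08,0,0,0,-0.27,0.6,-0.6],[0,0,0,0.7,0,0,-0.6],[0,0,0,0.8,0,0,-0.6],[0,0,0,0.8,0,0,-0.6],[0,0,0,0.8,0,0,-0.6],[0,0,0,0.7,0,0,-0.6],[0,0,0,0,0,0,-0.6]]
  ]
}}

```text
time: 54.65
eef_pos: [0.5991, 0.091, 0.0878]
ee_rot: [-0.5, 0.501, 0.497, 0.502]
wrist_force: [-1.1, -0.2, -0.7]
opening: 0.0702
```

Run:
```python
from h import *
plan([0.5975,0.092,0.029],np.pi)
```

```text
t 54.65 tcp [0.5991 0.091  0.0878] yAng 3.134 open 0.0702 F [-1.1 -0.2 -0.7]
  turn [-0.07 -0.02  0.04] shift [2.35 0.06 0.04] ywld [-1.  0.  0.] zwld [0. 1. 0.]
```

Request:
{"fn": "send_rows", "kwargs": {
  "commands": [
    [[-0.07,0,0.04,0.5,0.06,0.04,-0.6],[0,0,0,0.7,0,0,-0.6],[0,0,0,0.6,0,0,-0.6],[0,0,0,0.5,0,0,-0.6],[0,0,0,0,0,0,-0.6]]
  ]
}}

```text
time: 55.15
eef_pos: [0.6004, 0.0923, 0.03]
ee_rot: [-0.501, 0.499, 0.499, 0.501]
wrist_force: [-0.2, -0.3, -0.1]
opening: 0.0695
```

Request:
{"fn": "send_rows", "kwargs": {
  "commands": [
    [[0,0,0,0,0,0,1],[0,0,0,0,0,0,1],[0,0,0,0,0,0,1],[0,0,0,0,0,0,1],[0,0,0,0,0,0,1],[0,0,0,0,0,0,1],[0,0,0,0,0,0,1],[0,0,0,0,0,0,1]]
  ]
}}

```text
time: 55.95
eef_pos: [0.6015, 0.0929, 0.0324]
ee_rot: [-0.502, 0.497, 0.498, 0.503]
wrist_force: [-0.5, -0.3, -2.7]
opening: 0.0504
```

Request:
{"fn": "send_rows", "kwargs": {
  "commands": [
    [[0,0,0,-0.4,0,0,1],[0,0,0,-0.9,0,0,1],[0,0,0,-0.9,0,0,1],[0,0,0,-0.9,0,0,1],[0,0,0,-0.9,0,0,1],[0,0,0,-0.9,0,0,1],[0,0,0,-0.9,0,0,1],[0,0,0,-0.7,0.1,-0.5,1],[0,0,0,0,0.17,-1,1],[0,0,0,0,0.17,-1,1],[0,0,0,0,0.17,-1,1],[0,0,0,0,0.17,-1,1],[0,0,0,0,0.17,-1,1],[0,0,0,0,0.17,-1,1],[0,0,0,0,0.17,-1,1],[0,0,0,0,0.17,-1,1],[0,0,0,0,0.17,-1,1],[0,0,0,0,0.17,-1,1]]
  ]
}}

```text
time: 57.75
eef_pos: [0.5536, -0.177, 0.2146]
ee_rot: [0.506, -0.492, -0.497, -0.505]
wrist_force: [1.0, -0.3, -0.4]
opening: 0.0498
```

Run:
```python
from h import *
plan([0.515,-0.36,0.17],np.pi)
```

```text
t 57.75 tcp [ 0.5536 -0.177   0.2146] yAng -3.135 open 0.0498 F [ 1.  -0.3 -0.4]
  turn [0.07 0.03 0.22] shift [ 1.78  1.54 -7.32] ywld [-1.  0.  0.] zwld [0. 1. 0.]
```

Request:
{"fn": "send_rows", "kwargs": {
  "commands": [
    [[0.07,0.03,0.22,0,0.2,-0.9,1],[0,0,0,0,0.2,-0.9,1],[0,0,0,0,0.2,-0.9,1],[0,0,0,0,0.2,-0.9,1],[0,0,0,0,0.2,-0.9,1],[0,0,0,0,0.2,-0.9,1],[0,0,0,0,0.2,-0.9,1],[0,0,0,0.4,0.1,-0.8,1],[0,0,0,0.8,0,0,1],[0,0,0,0.8,0,0,1],[0,0,0,0.8,0,0,1],[0,0,0,0,0,0,1]]
  ]
}}

```text
time: 58.95
eef_pos: [0.5116, -0.3664, 0.1525]
ee_rot: [-0.501, 0.5, 0.495, 0.503]
wrist_force: [-0.4, 0.4, -1.8]
opening: 0.0503
```

Run:
```python
from h import *
plan([0.514,-0.36,0.036],np.pi)
```

```text
t 58.95 tcp [ 0.5116 -0.3664  0.1525] yAng 3.135 open 0.0503 F [-0.4  0.4 -1.8]
  turn [-0.07 -0.03  0.08] shift [ 4.66 -0.1   0.25] ywld [-1.  0.  0.] zwld [0. 1. 0.]
```

Request:
{"fn": "send_rows", "kwargs": {
  "commands": [
    [[-0.07,-0.03,0.08,0.3,-0.1,0.25,1],[0,0,0,0.8,0,0,1],[0,0,0,0.8,0,0,1],[0,0,0,0.8,0,0,1],[0,0,0,0.7,0,0,1],[0,0,0,0.5,0,0,1],[0,0,0,0,0,0,1]]
  ]
}}

```text
time: 59.65
eef_pos: [0.5214, -0.3599, 0.0606]
ee_rot: [0.507, -0.497, -0.497, -0.5]
wrist_force: [0.0, 0.8, -1.7]
opening: 0.0506
```

Run:
```python
from h import *
plan([0.514,-0.36,0.036],np.pi)
```

```text
t 59.65 tcp [ 0.5214 -0.3599  0.0606] yAng -3.135 open 0.0506 F [ 0.   0.8 -1.7]
  turn [ 0.06 -0.07  0.13] shift [ 0.99  0.3  -0.  ] ywld [-1.  0.  0.] zwld [0. 1. 0.]
```

Request:
{"fn": "send_rows", "kwargs": {
  "commands": [
    [[0,-0.07,0.13,0.1,0.3,0,1],[0,0,0,0.35,0.05,0,1],[0,0,0,0.35,0,0,1],[0,0,0,0.1,0,0,1],[0,0,0,0,0,0,1]]
  ]
}}

```text
time: 60.15
eef_pos: [0.5143, -0.3608, 0.0398]
ee_rot: [0.503, -0.498, -0.5, -0.498]
wrist_force: [0.0, 0.8, -1.6]
opening: 0.0506
```

Request:
{"fn": "send_rows", "kwargs": {
  "commands": [
    [[0,0,0,0.12,0,0,1],[0,0,0,0.08,0,0,1],[0,0,0,0,0,0,1]]
  ]
}}

```text
time: 60.45
eef_pos: [0.5148, -0.3614, 0.0359]
ee_rot: [0.504, -0.498, -0.5, -0.498]
wrist_force: [-0.3, 0.2, -1.6]
opening: 0.0503
```

Request:
{"fn": "send_rows", "kwargs": {
  "commands": [
    [[0,0,0,0.08,0,0,1],[0,0,0,0.04,0,0,1]]
  ]
}}

```text
time: 60.65
eef_pos: [0.515, -0.3618, 0.0357]
ee_rot: [0.505, -0.498, -0.5, -0.498]
wrist_force: [-2.5, 1.7, 3.1]
opening: 0.0503
```

Request:
{"fn": "send_rows", "kwargs": {
  "commands": [
    [[0,0,0,0,0,0,-0.6],[0,0,0,0,0,0,-0.6],[0,0,0,0,0,0,-0.6],[0,0,0,0,0,0,-0.6],[0,0,0,0,0,0,-0.6],[0,0,0,-0.4,0,0,-0.6],[0,0,0,-0.9,0,0,-0.6],[0,0,0,-0.9,0,0,-0.6],[0,0,0,-0.9,0,0,-0.6],[0,0,0,-0.9,0,0,-0.6],[0,0,0,-0.9,0,0,-0.6],[0,0,0,-0.9,0,0,-0.6],[0,0,0,-0.3,0,0.6,-0.6],[0,0,0,0,-0.2,1,-0.6],[0,0,0,0,-0.2,1,-0.6],[0,0,0,0,-0.2,1,-0.6],[0,0,0,0,-0.2,1,-0.6],[0,0,0,0,-0.2,1,-0.6]]
  ]
}}

```text
time: 62.45
eef_pos: [0.5369, -0.2151, 0.1979]
ee_rot: [0.505, -0.498, -0.497, -0.5]
wrist_force: [0.8, 0.1, -0.4]
opening: 0.0695
```

Request:
{"fn": "send_rows", "kwargs": {
  "commands": [
    [[0,0,0,0,-0.3,1,-0.6],[0,0,0,0,-0.3,1,-0.6],[0,0,0,0,-0.3,1,-0.6],[0,0,0,0,-0.3,1,-0.6],[0,0,0,0,-0.3,1,-0.6],[0,0,0,0,-0.3,1,-0.6],[0,0,0,0,-0.3,1,-0.6],[0,0,0,0,0,0.4,-0.6],[0,0,0,0,0,0,-0.6]]
  ]
}}

```text
time: 63.35
eef_pos: [0.5827, -0.0121, 0.195]
ee_rot: [0.504, -0.498, -0.502, -0.497]
wrist_force: [-0.9, -0.1, -0.2]
opening: 0.0698
```

Run:
```python
from h import *
plan([0.598,0.009,0.09],np.pi); jars('t17.png','top')
```

```text
t 63.35 tcp [ 0.5827 -0.0121  0.195 ] yAng -3.131 open 0.0698 F [-0.9 -0.1 -0.2]
  turn [ 0.11 -0.03  0.02] shift [ 4.2  -0.61  0.85] ywld [-1.  0.  0.] zwld [0. 1. 0.]
lid px [411. 203.] xy [ 0.6009 -0.3563] size [0.044 0.044] z 0.0765
lid px [413. 229.] xy [ 0.5109 -0.3617] size [0.043 0.049] z 0.0732
```

Request:
{"fn": "send_rows", "kwargs": {
  "commands": [
    [[0.11,0,0,0,-0.3,0.45,-0.6],[0,0,0,0,-0.3,0.45,-0.6],[0,0,0,0.8,0,0,-0.6],[0,0,0,0.8,0,0,-0.6],[0,0,0,0.8,0,0,-0.6],[0,0,0,0.7,0,0,-0.6],[0,0,0,0.5,0,0,-0.6],[0,0,0,0,0,0,-0.6]]
  ]
}}

```text
time: 64.2
eef_pos: [0.6026, 0.01, 0.1029]
ee_rot: [-0.5, 0.501, 0.496, 0.503]
wrist_force: [0.7, 0.7, -0.9]
opening: 0.0698
```

Run:
```python
from h import *
plan([0.598,0.009,0.037],np.pi); jars('w18.png')
```

```text
t 64.2 tcp [0.6026 0.01   0.1029] yAng 3.134 open 0.0698 F [ 0.7  0.7 -0.9]
  turn [-0.08 -0.02  0.07] shift [ 2.64  0.19 -0.04] ywld [-1.  0.  0.] zwld [0. 1. 0.]
lid px [288. 242.] xy [0.5989 0.0055] size [0.045 0.037] z 0.0787
```

Jar C is where expected, so I'll descend and grasp it.

Request:
{"fn": "send_rows", "kwargs": {
  "commands": [
    [[-0.08,0,0.07,0.3,0.16,-0.04,-0.6],[0,0,0,0.8,0,0,-0.6],[0,0,0,0.8,0,0,-0.6],[0,0,0,0.6,0,0,-0.6],[0,0,0,0,0,0,-0.6]]
  ]
}}

```text
time: 64.75
eef_pos: [0.6029, 0.0094, 0.0438]
ee_rot: [0.503, -0.497, -0.498, -0.502]
wrist_force: [0.0, 0.8, 0.8]
opening: 0.0698
```

Request:
{"fn": "send_rows", "kwargs": {
  "commands": [
    [[0,0,0,0,0,0,1],[0,0,0,0,0,0,1],[0,0,0,0,0,0,1],[0,0,0,0,0,0,1],[0,0,0,0,0,0,1],[0,0,0,0,0,0,1],[0,0,0,0,0,0,1],[0,0,0,0,0,0,1]]
  ]
}}

```text
time: 65.55
eef_pos: [0.6038, 0.0097, 0.0471]
ee_rot: [0.504, -0.496, -0.497, -0.503]
wrist_force: [-0.1, -0.6, -2.1]
opening: 0.0471
```

Request:
{"fn": "send_rows", "kwargs": {
  "commands": [
    [[0,0,0,-0.4,0,0,1],[0,0,0,-0.9,0,0,1],[0,0,0,-0.9,0,0,1],[0,0,0,-0.9,0,0,1],[0,0,0,-0.9,0,0,1],[0,0,0,-0.9,0,0,1],[0,0,0,-0.9,0,0,1],[0,0,0,-0.3,0.3,-0.5,1],[0,0,0,0,0.45,-1,1],[0,0,0,0,0.45,-1,1],[0,0,0,0,0.45,-1,1],[0,0,0,0,0.45,-1,1],[0,0,0,0,0.45,-1,1],[0,0,0,0,0.45,-1,1],[0,0,0,0,0.45,-1,1],[0,0,0,0,0.45,-1,1],[0,0,0,0,0.45,-1,1]]
  ]
}}

```text
time: 67.25
eef_pos: [0.4804, -0.2383, 0.2055]
ee_rot: [0.502, -0.496, -0.5, -0.502]
wrist_force: [0.6, 0.3, -2.2]
opening: 0.0471
```

Run:
```python
from h import *
plan([0.428,-0.367,0.18],np.pi)
```

```text
t 67.25 tcp [ 0.4804 -0.2383  0.2055] yAng -3.137 open 0.0471 F [ 0.6  0.3 -2.2]
  turn [0.04 0.04 0.09] shift [ 1.02  2.1  -5.15] ywld [-1.  0.  0.] zwld [0. 1. 0.]
```

Request:
{"fn": "send_rows", "kwargs": {
  "commands": [
    [[0,0.04,0.09,0,0.4,-0.9,1],[0,0,0,0,0.4,-0.9,1],[0,0,0,0,0.4,-0.9,1],[0,0,0,0,0.4,-0.9,1],[0,0,0,0,0.4,-0.9,1],[0,0,0,0.5,0.1,-0.5,1],[0,0,0,0.8,0,0,1],[0,0,0,0.8,0,0,1],[0,0,0,0,0,0,1]]
  ]
}}

```text
time: 68.15
eef_pos: [0.4125, -0.3711, 0.1466]
ee_rot: [-0.494, 0.502, 0.502, 0.501]
wrist_force: [0.3, 0.1, -2.3]
opening: 0.0472
```

Run:
```python
from h import *
plan([0.428,-0.367,0.052],np.pi)
```

```text
t 68.15 tcp [ 0.4125 -0.3711  0.1466] yAng 3.134 open 0.0472 F [ 0.3  0.1 -2.3]
  turn [-0.07  0.06 -0.09] shift [ 3.78 -0.62  0.16] ywld [-1.  0.  0.] zwld [0. 1. 0.]
```

Request:
{"fn": "send_rows", "kwargs": {
  "commands": [
    [[-0.07,0.06,-0.09,0.2,-0.5,0.16,1],[0,0,0,0.7,0,0,1],[0,0,0,0.8,0,0,1],[0,0,0,0.8,0,0,1],[0,0,0,0.6,0,0,1],[0,0,0,0,0,0,1]]
  ]
}}

```text
time: 68.75
eef_pos: [0.4318, -0.3665, 0.0691]
ee_rot: [0.505, -0.497, -0.498, -0.5]
wrist_force: [-0.0, -0.1, -1.8]
opening: 0.0472
```

Run:
```python
from h import *
plan([0.428,-0.367,0.052],np.pi)
```

```text
t 68.75 tcp [ 0.4318 -0.3665  0.0691] yAng -3.136 open 0.0472 F [-0.  -0.1 -1.8]
  turn [ 0.06 -0.05  0.1 ] shift [ 0.69  0.15 -0.02] ywld [-1.  0.  0.] zwld [0. 1. 0.]
```

Request:
{"fn": "send_rows", "kwargs": {
  "commands": [
    [[0,-0.05,0.1,0.25,0.12,0,1],[0,0,0,0.3,0,0,1],[0,0,0,0.12,0,0,1],[0,0,0,0,0,0,1]]
  ]
}}

```text
time: 69.15
eef_pos: [0.4319, -0.367, 0.054]
ee_rot: [0.504, -0.498, -0.5, -0.498]
wrist_force: [-0.4, 0.7, -2.5]
opening: 0.0473
```

Request:
{"fn": "send_rows", "kwargs": {
  "commands": [
    [[0,0,0,0.08,0,0,1],[0,0,0,0.06,0,0,1]]
  ]
}}

```text
time: 69.35
eef_pos: [0.4325, -0.3674, 0.0512]
ee_rot: [0.505, -0.497, -0.5, -0.498]
wrist_force: [0.7, -0.0, -2.3]
opening: 0.0479
```

Request:
{"fn": "send_rows", "kwargs": {
  "commands": [
    [[0,0,0,0.08,0,0,1],[0,0,0,0.05,0,0,1]]
  ]
}}

```text
time: 69.55
eef_pos: [0.4326, -0.3682, 0.0509]
ee_rot: [0.506, -0.497, -0.499, -0.498]
wrist_force: [-1.7, 2.6, 4.5]
opening: 0.0474
```

Contact with the tray floor. Release, lift clear, and make the last check.

Request:
{"fn": "send_rows", "kwargs": {
  "commands": [
    [[0,0,0,0,0,0,-0.6],[0,0,0,0,0,0,-0.6],[0,0,0,0,0,0,-0.6],[0,0,0,0,0,0,-0.6],[0,0,0,0,0,0,-0.6],[0,0,0,-0.4,0,0,-0.6],[0,0,0,-0.9,0,0,-0.6],[0,0,0,-0.9,0,0,-0.6],[0,0,0,-0.9,0,0,-0.6],[0,0,0,-0.9,0,0,-0.6],[0,0,0,-0.9,0,0,-0.6],[0,0,0,-0.9,0,0,-0.6],[0,0,0,-0.3,0,0.6,-0.6],[0,0,0,0,0.2,1,-0.6],[0,0,0,0,0.2,1,-0.6],[0,0,0,0,0.2,1,-0.6],[0,0,0,0,0.2,1,-0.6],[0,0,0,0,0.2,1,-0.6],[0,0,0,0,0,1,-0.6],[0,0,0,0,0,0,-0.6]]
  ]
}}

```text
time: 71.55
eef_pos: [0.4012, -0.1934, 0.213]
ee_rot: [0.507, -0.497, -0.498, -0.499]
wrist_force: [0.3, 0.1, 0.2]
opening: 0.0695
```

Run:
```python
from h import *
plan([0.43,-0.2,0.2],np.pi); jars('t20.png','top')
C,im,dep=snap('side','s20.png')
a=cv2.imread('pics/t20.png')[120:300,160:440]; b=cv2.imread('pics/s20.png')[100:410,140:460]
a=cv2.resize(a,(480,309)); cv2.imwrite('pics/f20.png',np.hstack([a,b[:309]]))
```

```text
t 71.55 tcp [ 0.4012 -0.1934  0.213 ] yAng -3.133 open 0.0695 F [0.3 0.1 0.2]
  turn [ 0.09 -0.07  0.11] shift [ 0.52 -1.15 -0.26] ywld [-1.  0.  0.] zwld [0. 1. 0.]
lid px [411. 202.] xy [ 0.6006 -0.3558] size [0.044 0.047] z 0.0766
lid px [413. 229.] xy [ 0.5109 -0.3614] size [0.043 0.048] z 0.0731
lid px [417. 251.] xy [ 0.4385 -0.3706] size [0.029 0.041] z 0.0849
```

View pics/f20.png

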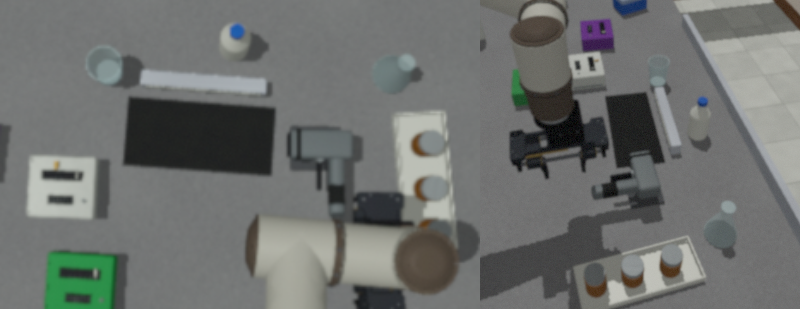

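All three jars stand upright in the tray at (672,260), (632,270) and (596,280), with lid heights 4 mm above their bench values, which is the floor thickness. The bystanders are where they were, the trigger is out and the pointer is at its off end.

```bash
python3 -c "
from cell import arm
print(arm.sign_off())"
```

```text
the job is handed in; nothing more can be done
None
```

The job is done and handed in at about 72 s of the 210 s. Three jars were present this time (jar2, jar3 and jar4).

- **Lamp:** I rolled the wheel until the pointer was 0.2 mm from the tab. It still read 0.6 mm after the trigger was let go.
- **Trigger:** With all three jars upright on the mat, I squeezed the trigger until the fingers were 40.8 mm apart, held it about half a second and let it go. That is about 0.24 rad, worked out from the finger opening. Afterwards the lever was back at its resting position.
- **Wheel back:** The pointer is on the last tick at the off end, 42.4 mm from the tab (42.6 mm expected).
- **Jars in the tray:** All three stand upright, with lid tops about 4 mm above their bench heights, which matches the tray floor. The nearest jar was half hidden from the top camera by the arm. The side view shows it upright inside the tray.
- **Bystanders:** The beaker, flask and wash bottle look unmoved; I checked this by eye only.

No check failed or disagreed. The first grasp of jar2 was off-centre and too high, so I opened and redid it before lifting.

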